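# Press a pellet: die slide home, lever down three clicks, hold

## Robot

A 6-joint arm with a two-finger parallel gripper is mounted at the origin on a cart in front of the work surface, level with it; the furniture and walls round the work are solid. World frame = base frame: x ahead of the robot, y to its left, z up, the work surface at z = 0. Lengths are in m, angles in rad, forces in N, time in s.
With the tool pointing down it reaches from about 0.425 to 0.95 m from the base axis. Payload 3.5 kg.
Tool frame: the origin (TCP) lies midway between the tips of the shut fingers; the grasp point (between the pads) lies grasp_offset behind it (grasp_offset is the distance from the TCP to the grasp point, in m); z points along the fingers, y is the direction in which the jaws open and shut (so a half turn about z gives the same grasp; the last joint's range is limited). The gripper opens to 85 mm and grips with 20 to 120 N. Pads are 22 mm wide; open, the fingers measure 114 mm over their backs; the gripper's body (76 mm by 85 mm) begins 54 mm behind the grasp point. The pads swing forward as they close: fully open they stand 13 mm farther back than shut.
Start: joints at [-1.275, 0.286, 1.577, -0, 1.279, -0.15], TCP at [0.291, -0.609, 0.231] pointing down, gripper open.
Joint ranges: [-2.77, 2.77], [-0.9, 2.22], [0.21, 2.48], [-1.53, 4.67], [0.24, 2.81], [-2.84, 2.84]. Speed limits (rad/s): [2.79, 2.79, 3.14, 3.14, 3.14, 3.14].

## Interface

Orientations are given as a unit quaternion [x, y, z, w].
In Python, from plant import * gives the robot as it stands.
- The arm moves only by the tool jog_arm, never from a script. Its argument "targets" is text: rows parted by semicolons, each of 7 numbers parted by spaces: the shift along the world's x, y, z in mm, then the turn, a rotation vector about the world's x, y, z in degrees, then the gripper's target within -1 to 1 (fully open at 1, half-way at 0, shut at -1). A call has 1 to 10 rows; each row shifts and turns the pose as measured when the row begins; what a row does not reach is not made up. A row lasts 1/12 s, in which the tool goes at most 41.7 mm and 7.16 degrees, less where a joint would pass 70% of its speed; a pose out of reach is approached as far as the arm can. A call with a gripper value outside its range is refused whole. The fingers move at their own pace and stop on an object; "force" is the grip in N (left out, the last holds). Time passes only in rows, so rows that do not move let the fingers close. It gives the time, the measured TCP pose, the force and the opening at its end, in the units of the state.
- get_state(): the state, without advancing time (a new reading comes with each control period).
- read_camera(name): name is "side" or "top"; returns a dict with "pixels" (384x512x3 uint8, blue, green, red), "mtx" (3x3 intrinsics, pixels), "dist_coeffs" ([k1, k2, p1, p2, k3] as OpenCV has them; the pictures are not rectified), "world_from_camera" (4x4, takes a point from camera to world coordinates). Camera axes: x right, y up, looking along -z (the intrinsics and any distortion apply to the point x, -y, -z); pixel columns grow to the right and rows downward; lengths in m; the calibration is good to about 2 mm. A picture is of the moment at which its call begins. There is no depth.
- sign_off(): hands the job in, once; it reports no verdict.
Trained networks look in a picture, given as the dict that the camera call returned (one of the last four; its "shot" number tells which), for a name from the list of things; names that differ only in an ending like _2 or _b are one class to them, and where a whole thing is asked for, a point or a joint stands for the part that bears it (a point fixed in the world has none). Each returns a list of dicts, best first, with "p" (0 to 1); they miss things now and then, are a little off and sometimes report something else, mostly with a low value. They report only what shows in the picture. A call takes as long as a camera call.
- spot_in(target, picture): "uv" ([column, row] in pixels, amid what is visible of it).
- silhouettes(target, picture): "mask" (384x512 bool, what is visible of it) and "uv" ([column, row] in pixels, amid what is visible of it).
- mark_of(target, picture): "uv" ([column, row] in pixels: a listed point, or the origin of a listed thing).
The state is a dict: "time": time; "qpos": joint angles; "dq": joint speeds; "joint_efforts": joint torques, N m; "eef_pos": TCP position; "tcp_rot": TCP orientation; "contact_force": force on the tool from outside, world axes, zero at the start; "wrist_torque": the same for the moment, N m; "opening": opening from 0.0 (shut) to 1.0 (fully open).
Only numpy, scipy, OpenCV 4.12 (cv2) and the standard library are available. Lean on these libraries where they do the work, as an engineer would, in place of code of your own. Each camera call takes 0.05 s, during which the arm holds its last target.

## Task

Push the die slide of the green pellet press all the way in along its rail until it snaps home under the ram. Then take the lever by its red ball and pull it down exactly three clicks, counting them by feel (a fourth would crack the pellet; the lever springs back if it is let go), and finish still holding the ball there so that the die stays under load. Leave the other things on the bench alone.

Things in the scene. Friction and masses are not known exactly. Their poses are not given: they have to be found in the camera images.
- press: green press bolted to the bench, base 285 x 130 x 20 mm, 195 mm tall. Origin on the bench below the ram's axis; x runs along the rail from the open loading end (near the robot) inwards, z up, lever on the +y side. The head (88 mm wide, z 105 to 195 mm, front at x -37, hub and lever before it to x -76 mm) overhangs the rail; a spring block sticks out at -y to 125 mm
- rail_mouth (a point): point on the base's upper face (z 20 mm), 60 mm before the ram's axis, mid-way between the guides, where the tapered loading channel (about 6 mm play each side, steel guides 9 mm high) has narrowed to the rail (1.5 mm play each side)
- home (a point): point on the base's upper face (z 20 mm) straight below the ram, axes as the press's: the die slide is home when its origin is here (0 to 1 mm past it, against a solid stop). The last 10 mm before it go over a sprung detent, up to about 12 N, which then holds it against a pull of about 8 N
- die_slide: loose die slide on the press's base: aluminium foot 178 x 56 x 10 mm, steel die (diameter 44 mm, with a sprung plunger on top; 70 mm tall in all) at the far end, black knob at the near end. Origin at the underside on the die's axis; x from the knob to the die. Starts in the loading channel 80 to 95 mm short of home, up to 3 mm aside and 0.04 rad askew; greased: slides with about 1 N
- knob_center (a point): centre, half-way up, of the slide's upright black round knob, diameter 24 mm, 60 mm tall, on the foot, 130 mm before the die's axis (on -x of the slide). Its centre is 60 mm above the bench, its top 30 mm higher, the foot's upper face 30 mm lower
- press_lever (a joint): lever angle in rad: 0 fully up (50 degrees above level), grows as the ball is pulled down, stop at 1.12; starts at 0 to 0.2. Light at first (1 N, stays where left); then ram meets plunger and at the same place the teeth begin, 0.18 rad (27 mm at the ball) apart. At each the force at the ball climbs to 9 to 13 N within 7 mm, then falls by 4 to 6 N over the next 18 mm (the click). Let go, it springs back 2 teeth or more
- lever_shaft (a point): the lever's pivot, in the plane in which the ball swings, 60 mm before the ram's axis and 150 mm above the bench; the pivot's axis is the press's x, this point's axes are the press's. The ball's centre swings about it at radius 150 mm: at 150 cos(a) along y and 150 sin(a) along z, with a = 0.873 rad less the lever angle
- ball_center (a point): centre of the red ball, diameter 32 mm, at the lever's end; free all round but where the 11 mm thick bar joins it from the shaft's side (so grip it across the press's x). It can spin about the bar's axis but is otherwise rigid with the lever
- lever_ball: the same red ball as a body, origin at its centre
- press_ram: the press's steel ram, diameter 24 mm, origin at the centre of its lower end, about 10 mm above the die's plunger with the lever up; goes straight down 30 mm per rad of the lever
- timer: small white timer, 38 x 62 x 58 mm, standing; leave alone
- notebook: green notebook, 210 x 152 x 16 mm, lying; leave alone
- petri_dish: petri dish, diameter 63 mm, 14 mm tall; leave alone
- tweezers: steel tweezers, 124 mm long, lying; leave alone
- amber_bottle: amber reagent bottle, diameter 54 mm, 131 mm tall; leave alone
- beaker: small glass beaker, diameter about 60 mm, 70 mm tall; leave alone

How it is judged:
On the way:
1. the die slide is home in its detent while the lever is still up (x of die_slide in the frame of press between -0.003 and 0.003 m and value of joint press_lever below 0.35 rad), for 0.2 s.
At the end, for the whole second after the job is handed in: The die slide is home (within 3 mm of its place below the ram), the lever rests past its third click and short of its fourth (0.795 to 0.94 rad), not moving, held there by the fingers on the ball (contact over 1.5 N), and the ram loads the die with more than 15 N (x of die_slide in the frame of press between -0.003 and 0.003 m and value of joint press_lever between 0.795 and 0.94 rad and velocity of joint press_lever between -0.1 and 0.1 rad/s and contact force between the fingers and lever_ball above 1.5 N and contact force between press_ram and die_slide above 15 N); the arm keeps its last pose, push and grip.
It fails at once if the lever is pulled past its fourth click (value of joint press_lever above 0.985 rad).
It fails at once if a thing beside the work is moved by more than 30 mm (distance of any of timer, notebook, petri_dish, tweezers, amber_bottle, beaker from where it was at the start of the episode above 0.03 m).
It also fails if it takes over 64 s, if anything falls off the work surface, if the arm or the gripper's body presses on something with over 40 N, if the wrist force passes 120 N, or if a joint passes its speed limit or range.

## Working session

There is one attempt and no reset: what is moved stays moved. The work goes in short steps, Python scripts to look and compute and a tool call to move; the robot and the scene stay as the last step left them, time stands still between calls to the robot, and variables do not carry over. Pictures are saved under pics/ and viewed, and the job is handed in when it is done.

Besides the shell and the picture viewer there is one more tool, called after "Emit:" in YAML: its name, and indented under it one key for each argument. jog_arm: Moves the arm, as the interface text tells. Its arguments: {"type":"object","properties":{"targets":{"type":"string"},"force":{"type":"number"}},"required":["targets"]}

```bash
ls; mkdir -p pics
cat > h.py <<'E'
from plant import *
import numpy as np, cv2
def ray(pic,uv):
    p=cv2.undistortPoints(np.array([[uv]],float),np.array(pic['mtx'],float),np.array(pic['dist_coeffs'],float))[0,0]
    T=np.array(pic['world_from_camera']); d=T[:3,:3]@np.array([p[0],-p[1],-1.0]); return T[:3,3],d/np.linalg.norm(d)
def atz(pic,uv,z):
    o,d=ray(pic,uv); return o+d*(z-o[2])/d[2]
def tri(rs):
    A=np.zeros((3,3));b=np.zeros(3)
    for o,d in rs:
        P=np.eye(3)-np.outer(d,d);A+=P;b+=P@o
    x=np.linalg.solve(A,b); return x,[np.linalg.norm((np.eye(3)-np.outer(d,d))@(x-o)) for o,d in rs]
def proj(pic,X):
    T=np.linalg.inv(np.array(pic['world_from_camera'])); c=T[:3,:3]@np.array(X)+T[:3,3]
    c=np.array([[c[0],-c[1],-c[2]]]); return cv2.projectPoints(c,np.zeros(3),np.zeros(3),np.array(pic['mtx'],float),np.array(pic['dist_coeffs'],float))[0][0,0]
E
python3 - <<'E'
from h import *
s=get_state();print({k:(np.round(v,3) if not isinstance(v,dict) else v) for k,v in s.items()})
print([n for n in dir() if 'grasp' in n.lower()]); 
try: print(grasp_offset)
except Exception as e: print(e)
P={n:read_camera(n) for n in('side','top')}
for n,p in P.items():
    cv2.imwrite(f'pics/{n}0.png',p['pixels']); print(n,np.round(p['world_from_camera'],3).tolist(),p['mtx'],p['dist_coeffs'])
for t in ['rail_mouth','home','die_slide','knob_center','lever_shaft','ball_center','press','press_ram']:
    rs=[]
    for n,p in P.items():
        r=mark_of(t,p)
        for q in r[:2]: print(t,n,np.round(q['uv'],1),round(q['p'],2))
        if r: rs.append(ray(p,r[0]['uv']))
    if len(rs)==2: x,e=tri(rs);print('   ',np.round(x,4),np.round(e,4))
E
```

```text
pics
{'time': np.float64(0.0), 'qpos': array([-1.275,  0.287,  1.578,  0.   ,  1.279, -0.15 ]), 'dq': array([-0.001, -0.001, -0.002, -0.001,  0.001,  0.001]), 'joint_efforts': array([-1.0000e-03, -4.0599e+01, -2.9262e+01, -0.0000e+00,  6.0000e-03,
        0.0000e+00]), 'eef_pos': array([ 0.291, -0.608,  0.23 ]), 'tcp_rot': array([ 0.975,  0.221, -0.   , -0.001]), 'contact_force': array([ 0.212, -0.047,  0.368]), 'wrist_torque': array([-0.007, -0.02 ,  0.009]), 'opening': np.float64(1.001)}
['grasp_offset']
0.0187
side [[-0.997, 0.016, -0.081, 0.407], [-0.079, -0.478, 0.875, 1.335], [-0.025, 0.878, 0.478, 0.898], [0.0, 0.0, 0.0, 1.0]] [[380.975971    0.        254.7749395]
 [  0.        380.975971  191.8828759]
 [  0.          0.          1.       ]] [-0.08154183  0.          0.          0.          0.        ]
top [[0.037, 0.976, -0.215, 0.209], [-0.999, 0.036, -0.007, -0.036], [0.001, 0.215, 0.977, 1.679], [0.0, 0.0, 0.0, 1.0]] [[453.3070412    0.         247.63315416]
 [  0.         453.3070412  188.55810592]
 [  0.           0.           1.        ]] [0.0174247 0.        0.       
[... 301 characters left out ...]
0.72
die_slide top [245.6 153.6] 0.69
    [ 0.6105 -0.0124  0.0264] [0.0011 0.0011]
knob_center side [267.2 208.6] 0.93
knob_center top [248.8 209.1] 0.85
    [ 0.4851 -0.0314  0.0736] [0.001 0.001]
lever_shaft side [225.9 193.1] 0.78
lever_shaft top [243.4 160.3] 0.87
lever_shaft top [135.  178.9] 0.4
    [ 0.6468 -0.0065  0.1571] [0.0033 0.0033]
ball_center side [229.6 218.4] 0.58
ball_center side [225.2 185.3] 0.45
ball_center top [213.8 153. ] 0.52
ball_center top [350.2 187.7] 0.29
    [0.6496 0.1014 0.1141] [0.028 0.028]
press side [213.8 224.4] 0.88
press side [293.6 191.2] 0.49
press top [244.7 154.7] 0.64
    [ 0.711  -0.0077  0.0032] [0.0012 0.0012]
press_ram top [328.5 225.7] 0.67
```

Run:
```python
import cv2
for n,(x,y) in {'side':(130,110),'top':(150,80)}.items():
    i=cv2.imread(f'pics/{n}0.png'); cv2.imwrite(f'pics/{n}0c.png',cv2.resize(i[y:y+150,x:x+200],(800,600),interpolation=cv2.INTER_CUBIC))
```

```text
(no output)
```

View pics/side0.png

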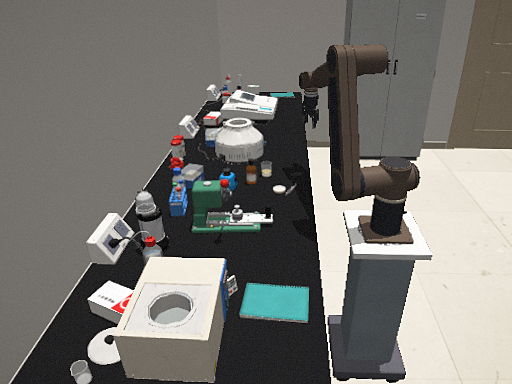

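View pics/top0.png

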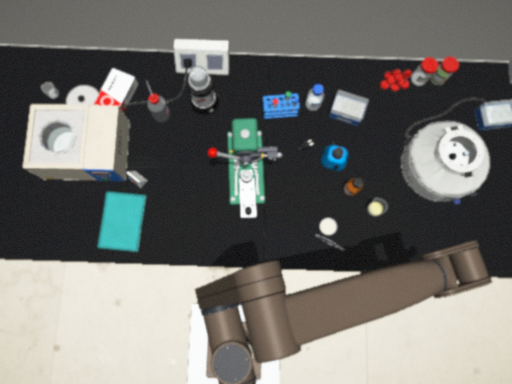

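```bash
sleep 1
```

```text
(no output)
```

View pics/side0c.png

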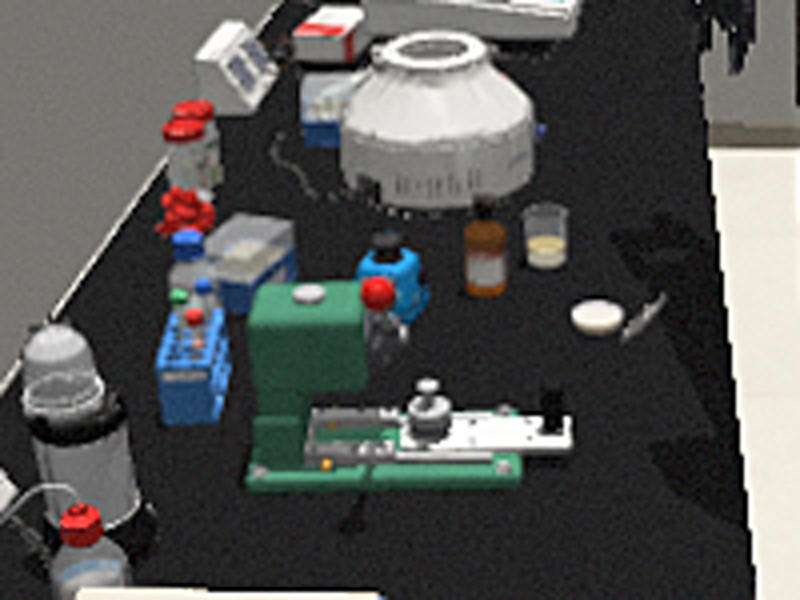

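View pics/top0c.png

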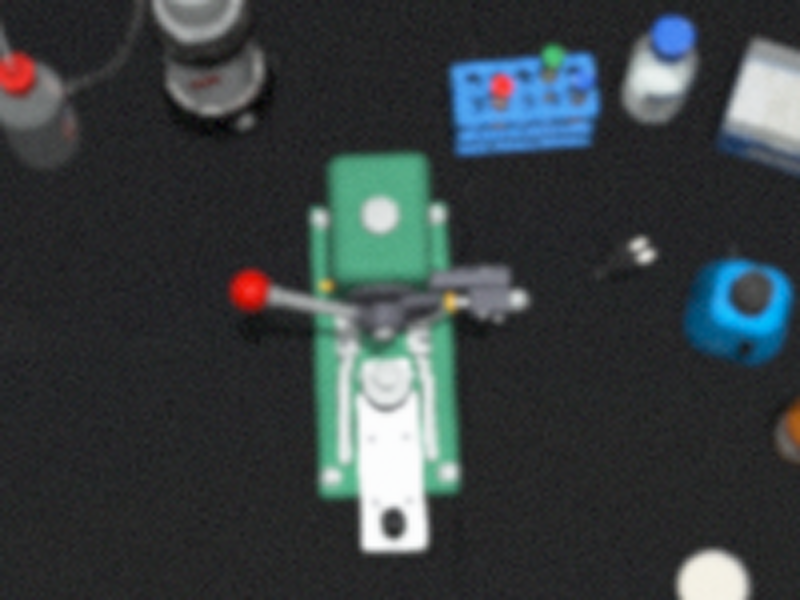

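The side view shows the red ball at about (224,183), the knob at (268,212) and the press at about (214,220). In the top view the ball is at (212,153), the knob at (248,210), and the slide sits in its channel.

Run:
```python
from h import *
P={n:read_camera(n) for n in('side','top')}
t=P['top'];s=P['side']
c=lambda u,v:(150+u/4,80+v/4); cs=lambda u,v:(130+u/4,110+v/4)
def sub(img,f,off,r=12):
    u,v=map(int,off); ys,xs=np.mgrid[v-r:v+r,u-r:u+r]; m=f(img[v-r:v+r,u-r:u+r].astype(int)); return xs[m].mean(),ys[m].mean(),m.sum()
red=lambda a:(a[...,2]>120)&(a[...,1]<70)&(a[...,0]<70)
bt=sub(t['pixels'],red,(212,153));bs=sub(s['pixels'],red,(224,183));print(bt,bs)
print('ball',tri([ray(t,bt[:2]),ray(s,bs[:2])]))
for q in [(320,218),(437,212),(331,477),(449,471)]: print(np.round(atz(t,c(*q),.022),4))
for q in [(260,472),(503,466)]: print('side bolts',np.round(atz(s,cs(*q),.022),4))
for nm,q,z in [('corners base',(312,208),.02),('',(446,205),.02),('',(322,495),.02),('',(460,490),.02),('foot near',(361,550),.03),('',(427,550),.03),('knobtop',(393,520),.09),('plunger',(387,377),.09),('ramtop',(380,214),.195)]: print(nm,np.round(atz(t,c(*q),z),4))
for n in ['knob_center','die_slide','ball_center']:
  for p in (s,t):
    r=silhouettes(n,p)
    for q in r[:2]:
        ys,xs=np.nonzero(q['mask']);print(n,round(q['p'],2),q['uv'],xs.min(),xs.max(),ys.min(),ys.max())
for n in ('timer','notebook','petri_dish','tweezers','amber_bottle','beaker'):
    r=spot_in(n,t); 
    if r: print(n,np.round(r[0]['p'],2),np.round(atz(t,r[0]['uv'],.02),3))
```

```text
(np.float64(212.05714285714285), np.float64(151.97142857142856), np.int64(70)) (np.float64(224.0), np.float64(182.14285714285714), np.int64(35))
ball (array([0.63706446, 0.0945506 , 0.26026037]), [np.float64(0.0011068523818422817), np.float64(0.00110685238184217)])
[0.7828 0.0514 0.022 ]
[ 0.793  -0.0607  0.022 ]
[0.53   0.0297 0.022 ]
[ 0.5398 -0.0798  0.022 ]
side bolts [0.7795 0.0504 0.022 ]
side bolts [0.5289 0.0282 0.022 ]
corners base [0.7933 0.0597 0.02  ]
 [ 0.8012 -0.0691  0.02  ]
 [0.5131 0.0374 0.02  ]
 [ 0.5226 -0.0907  0.02  ]
foot near [ 0.4613 -0.0011  0.03  ]
 [ 0.4635 -0.0617  0.03  ]
knobtop [ 0.48   -0.0297  0.09  ]
plunger [ 0.6106 -0.0195  0.09  ]
ramtop [ 0.7284 -0.0091  0.195 ]
knob_center 0.77 [248.0, 217.3] 230 271 205 222
knob_center 0.85 [243.8, 191.8] 239 255 170 216
die_slide 0.6 [247.6, 214.3] 230 271 204 222
die_slide 0.83 [246.4, 193.6] 239 255 170 216
ball_center 0.52 [226.0, 186.8] 221 226 180 186
ball_center 0.19 [214.7, 210.4] 191 259 178 232
timer 0.69 [0.603 0.406 0.02 ]
notebook 0.78 [0.428 0.446 0.02 ]
petri_dish 0.61 [0.706 0.12  0.02 ]
amber_bottle 0.65 [ 0.599 -0.413  0.02 ]
beaker 0.55 [ 0.532 -0.508  0.02 ]
```

Emit:
jog_arm:
  targets: "12 36 0 0 0 -1.3 1;12 36 0 0 0 -1.3 1;12 36 0 0 0 -1.3 1;12 36 0 0 0 -1.3 1;12 36 0 0 0 -1.3 1;12 36 0 0 0 -1.3 1;12 36 0 0 0 -1.3 1;12 36 0 0 0 -1.3 1;12 36 0 0 0 -1.3 1;12 36 0 0 0 -1.3 1"
  force: 20

```text
time: 2.43
eef_pos: [0.4095, -0.2409, 0.2303]
tcp_rot: [0.995, 0.097, 0.001, 0.002]
contact_force: [0.7, 0.3, 0.3]
opening: 1.002
```

Emit:
jog_arm:
  targets: "12 36 0 0 0 -1.3 1;12 36 0 0 0 -1.3 1;12 36 0 0 0 -1.3 1;12 36 0 0 0 -1.3 1;12 36 0 0 0 -1.3 1;9 25 0 0 0 0 1;0 0 0 0 0 0 1;0 0 0 0 0 0 1"

```text
time: 3.1
eef_pos: [0.4808, -0.0185, 0.2335]
tcp_rot: [0.999, 0.041, 0.004, 0.003]
contact_force: [0.0, -0.4, 1.0]
opening: 1.001
```

Run:
```python
from h import *
P={n:read_camera(n) for n in('side','top')}
for n,(x,y) in {'side':(180,130),'top':(180,120)}.items():
    i=P[n]['pixels']; cv2.imwrite(f'pics/{n}1c.png',cv2.resize(i[y:y+120,x:x+160],(800,600),interpolation=cv2.INTER_CUBIC))
s=P['side']
for n in('knob_center',):
  r=mark_of(n,s); print(r, atz(s,r[0]['uv'],.06))
e=get_state();print(e['eef_pos'],e['qpos'],e['contact_force'])
print(proj(s,e['eef_pos']),proj(P['top'],e['eef_pos']))
for z in(.03,.06,.09):print(proj(s,[.482,-.03,z]))
```

```text
[{'uv': [268.0, 208.4], 'p': 0.81}, {'uv': [237.6, 221.0], 'p': 0.47}] [ 0.48207601 -0.05539027  0.06      ]
[ 0.48056371 -0.02034651  0.23335141] [-0.25203163 -0.16029914  2.04242932 -0.00323257  1.24944729  1.24143307] [ 0.45068867 -0.10660489 -0.29376084]
[267.58845086 175.45986878] [245.47410376 202.28164046]
[267.78099693 217.5500141 ]
[267.72216993 211.51543464]
[267.66171829 205.36938318]
```

View pics/side1c.png

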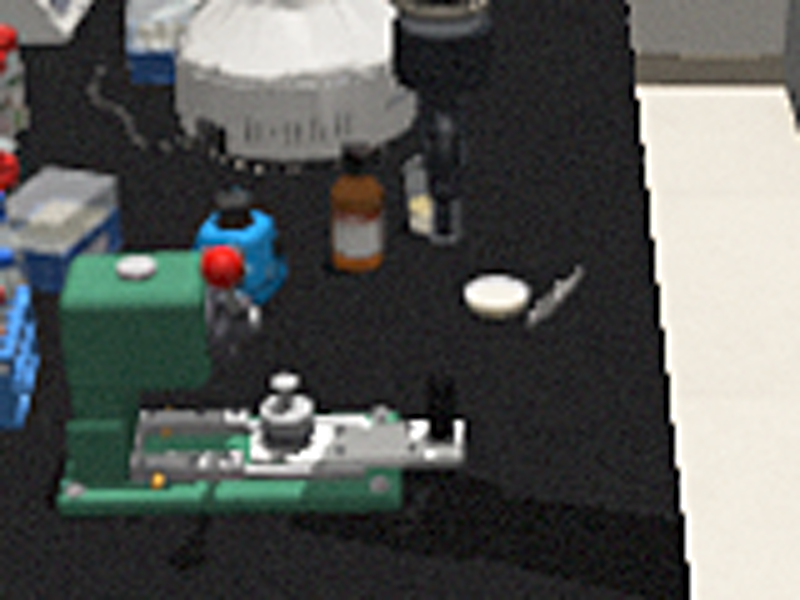

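Emit:
jog_arm:
  targets: "1 -10 -36 0 0 0 1;0 0 -36 0 0 0 1;0 0 -36 0 0 0 1;0 0 -36 0 0 0 1;0 0 -20 0 0 0 1;0 0 0 0 0 0 1;0 0 0 0 0 0 1"

```text
time: 3.83
eef_pos: [0.4818, -0.0415, 0.0685]
tcp_rot: [0.999, 0.031, 0.01, 0.006]
contact_force: [0.0, -0.3, 1.2]
opening: 0.999
```

Run:
```python
from h import *
P={n:read_camera(n) for n in('side','top')}
for n,(x,y) in {'side':(180,130),'top':(180,120)}.items():
    i=P[n]['pixels']; cv2.imwrite(f'pics/{n}2c.png',cv2.resize(i[y:y+120,x:x+160],(800,600),interpolation=cv2.INTER_CUBIC))
e=get_state();print(e['eef_pos'],e['qpos'],e['contact_force'])
```

```text
[ 0.48279578 -0.04139083  0.06983452] [-0.29281812  0.05694457  2.16534031 -0.00601467  0.89432607  1.21888471] [-0.388613    0.68791621 -0.27998653]
```

View pics/side2c.png

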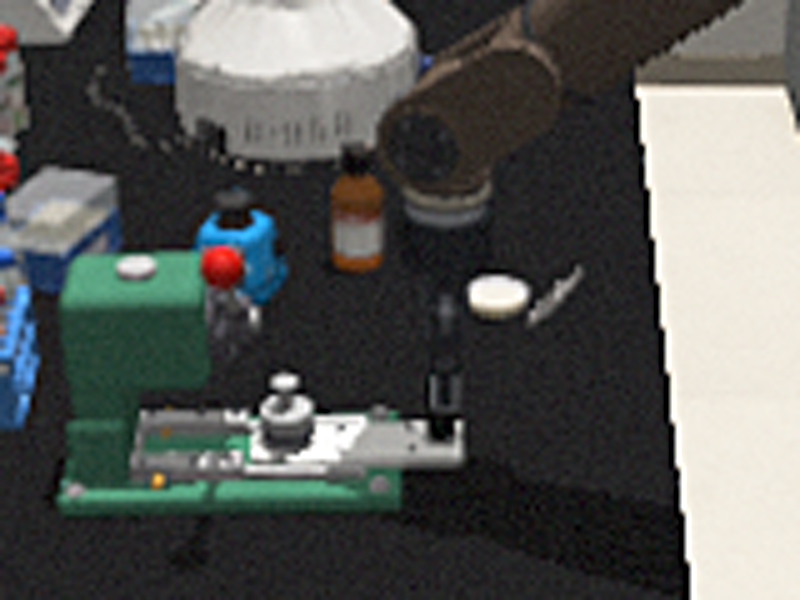

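Emit:
jog_arm:
  targets: "0 11 -8 0 0 1 1;0 0 -6 0 0 0 1;0 0 0 0 0 0 1;0 0 0 0 0 0 1"

```text
time: 4.27
eef_pos: [0.4875, -0.0309, 0.0609]
tcp_rot: [0.999, 0.041, 0.017, 0.008]
contact_force: [-0.6, -0.5, 0.2]
opening: 1.0
```

Run:
```python
from h import *
P={n:read_camera(n) for n in('side','top')}
for n,(x,y) in {'side':(180,130),'top':(180,120)}.items():
    i=P[n]['pixels']; cv2.imwrite(f'pics/{n}3c.png',cv2.resize(i[y:y+120,x:x+160],(800,600),interpolation=cv2.INTER_CUBIC))
e=get_state();print(e['eef_pos'],e['tcp_rot'],e['contact_force'])
from scipy.spatial.transform import Rotation as R
print(R.from_quat(e['tcp_rot']).as_matrix().round(3))
```

```text
[ 0.48742201 -0.03108447  0.06086398] [0.99900211 0.04049989 0.01706069 0.00796768] [ 0.64488755 -0.69257838 -0.16600817]
[[ 0.996  0.081  0.035]
 [ 0.081 -0.997 -0.015]
 [ 0.033  0.017 -0.999]]
```

View pics/top3c.png

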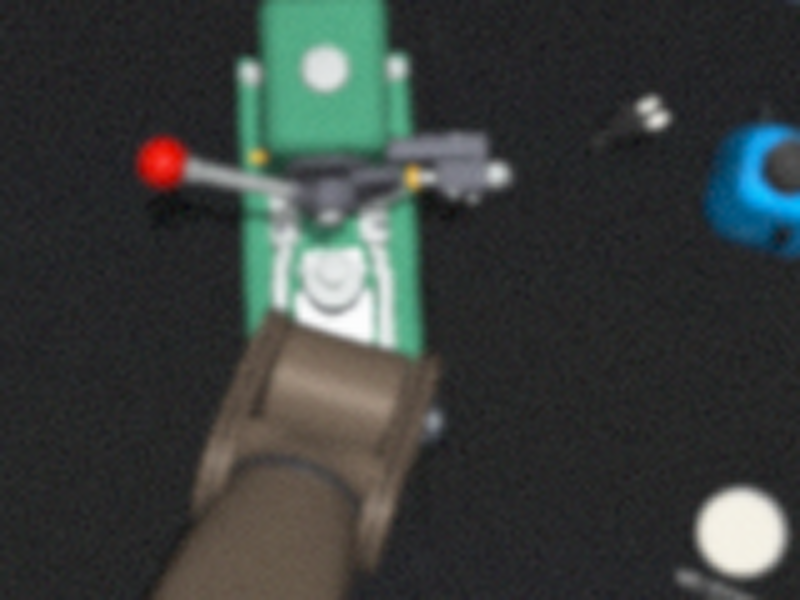

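Emit:
jog_arm:
  targets: "-5 1 -6 0 0 0 1;0 0 0 0 0 0 0;0 0 0 0 0 0 -1;0 0 0 0 0 0 -1;0 0 0 0 0 0 -1;0 0 0 0 0 0 -1;0 0 0 0 0 0 -1;0 0 0 0 0 0 -1;0 0 0 0 0 0 -1;0 0 0 0 0 0 -1"
  force: 25

```text
time: 5.2
eef_pos: [0.4823, -0.0298, 0.0552]
tcp_rot: [0.999, 0.041, 0.018, 0.008]
contact_force: [-0.5, 0.3, 0.7]
opening: 0.273
```

Run:
```python
from h import *
P={n:read_camera(n) for n in('side','top')}
for n,(x,y) in {'side':(180,130),'top':(180,120)}.items():
    i=P[n]['pixels']; cv2.imwrite(f'pics/{n}4c.png',cv2.resize(i[y:y+120,x:x+160],(800,600),interpolation=cv2.INTER_CUBIC))
e=get_state();print(e['eef_pos'],e['tcp_rot'],e['contact_force'],e['opening'],e['wrist_torque'])
```

```text
[ 0.48230966 -0.02981563  0.05520835] [0.99899107 0.04059109 0.01755487 0.00781192] [-0.31522069  0.92785466  0.45665471] 0.2715669611083947 [0.22492439 0.04605956 0.03344257]
```

View pics/side4c.png

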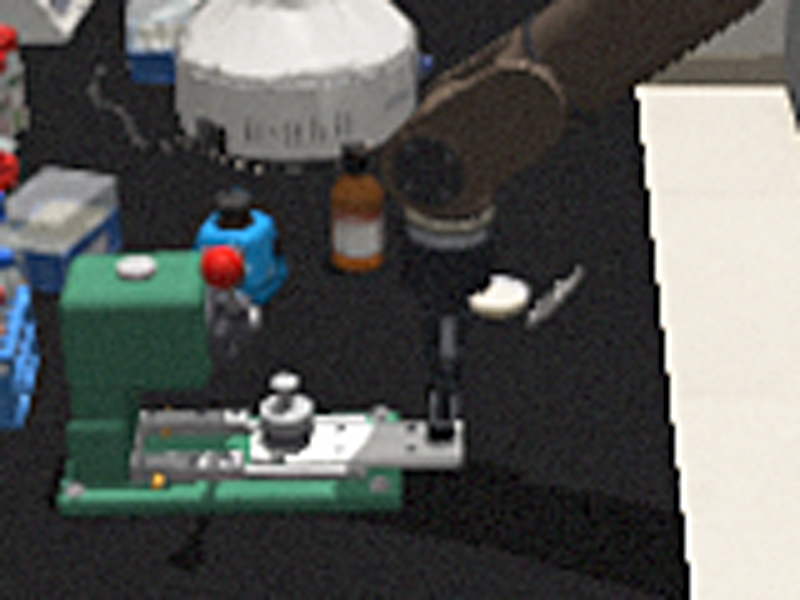

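Knob is gripped (opening 23 mm). Now I push along the rail.

Emit:
jog_arm:
  targets: "10 0.8 0 0 0 0 -1;10 0.8 0 0 0 0 -1;10 0.8 0 0 0 0 -1;10 0.8 0 0 0 0 -1;0 0 0 0 0 0 -1;0 0 0 0 0 0 -1"

```text
time: 5.8
eef_pos: [0.5251, -0.0262, 0.0552]
tcp_rot: [0.999, 0.041, 0.016, 0.008]
contact_force: [-1.4, 0.5, 1.6]
opening: 0.272
```

```bash
cat > look.py <<'E'
import sys
from h import *
k=sys.argv[1]
P={n:read_camera(n) for n in('side','top')}
for n,(x,y) in {'side':(180,130),'top':(180,110)}.items():
    i=P[n]['pixels']; cv2.imwrite(f'pics/{n}{k}c.png',cv2.resize(i[y:y+120,x:x+160],(800,600),interpolation=cv2.INTER_CUBIC))
e=get_state()
for q in('time','eef_pos','tcp_rot','contact_force','wrist_torque','opening','qpos'):print(q,np.round(e[q],4))
red=lambda a:(a[...,2]>100)&(a[...,1]<70)&(a[...,0]<70)
E
python3 look.py 5
```

```text
time 5.9
eef_pos [ 0.5251 -0.0262  0.0552]
tcp_rot [0.999  0.0406 0.0171 0.0076]
contact_force [ 1.4691  0.344  -0.6803]
wrist_torque [ 0.2221 -0.1909  0.0187]
opening 0.2703
qpos [-0.2406  0.1637  2.0802 -0.0068  0.8606  1.2534]
```

View pics/side5c.png

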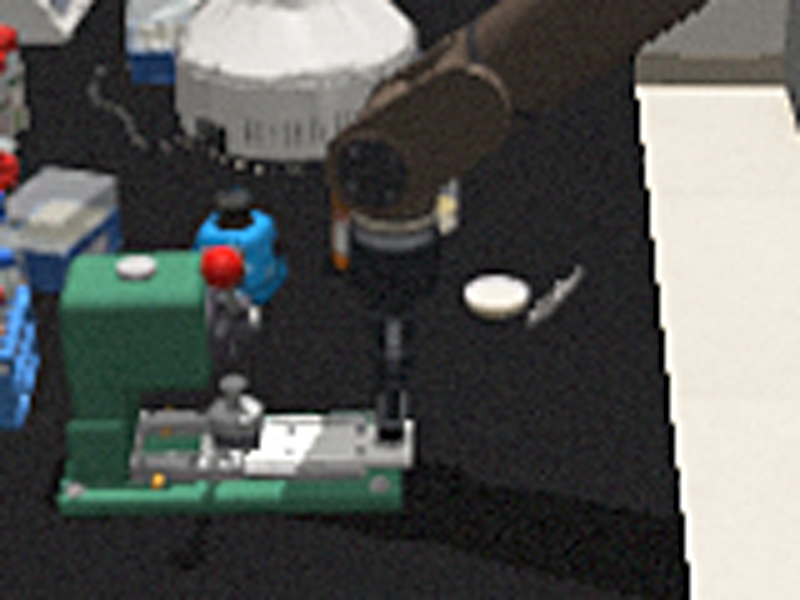

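Emit:
jog_arm:
  targets: "8 0.6 0 0 0 0 -1;8 0.6 0 0 0 0 -1;8 0.6 0 0 0 0 -1;5 0.4 0 0 0 0 -1;0 0 0 0 0 0 -1"

```text
time: 6.32
eef_pos: [0.5549, -0.024, 0.0552]
tcp_rot: [0.999, 0.04, 0.016, 0.008]
contact_force: [-0.4, 0.1, 2.7]
opening: 0.273
```

Emit:
jog_arm:
  targets: "4 0.3 0 0 0 0 -1;4 0.3 0 0 0 0 -1"

```text
time: 6.48
eef_pos: [0.563, -0.0233, 0.0552]
tcp_rot: [0.999, 0.04, 0.015, 0.008]
contact_force: [-1.3, -0.3, 1.3]
opening: 0.273
```

```bash
python3 look.py 6
```

```text
time 6.5833
eef_pos [ 0.5636 -0.0232  0.0553]
tcp_rot [0.999  0.0404 0.0162 0.0075]
contact_force [1.5162 0.7649 0.3315]
wrist_torque [ 0.2094 -0.1503 -0.0235]
opening 0.274
qpos [-0.2182  0.2412  1.9868 -0.0082  0.8784  1.2769]
```

View pics/side6c.png

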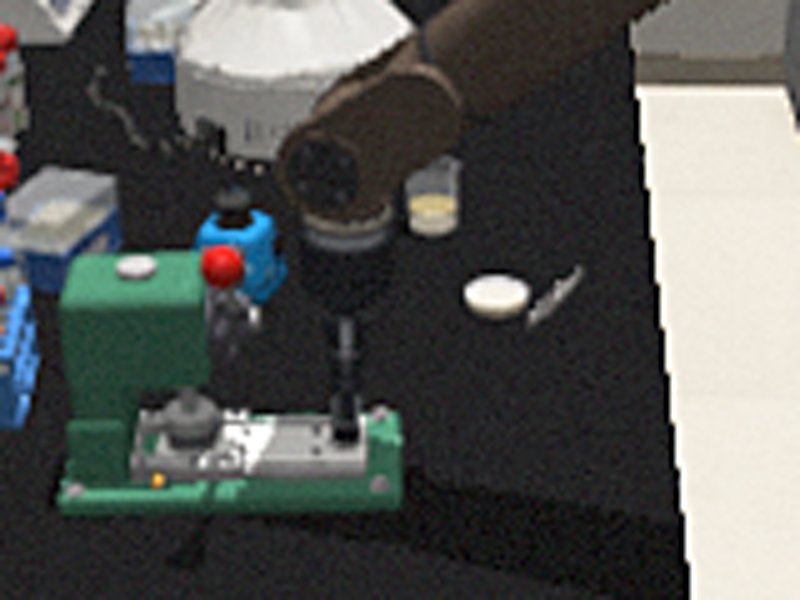

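Emit:
jog_arm:
  targets: "3 0.2 0 0 0 0 -1;3 0.2 0 0 0 0 -1"

```text
time: 6.75
eef_pos: [0.5683, -0.0227, 0.0551]
tcp_rot: [0.999, 0.041, 0.014, 0.007]
contact_force: [-10.5, -1.9, 9.9]
opening: 0.272
```

Emit:
jog_arm:
  targets: "3 0.2 0 0 0 0 -1;0 0 0 0 0 0 -1"

```text
time: 6.92
eef_pos: [0.568, -0.0226, 0.0552]
tcp_rot: [0.999, 0.041, 0.008, 0.007]
contact_force: [1.3, -1.1, 2.4]
opening: 0.274
```

Emit:
jog_arm:
  targets: "3 0.2 0 0 0 0 -1;0 0 0 0 0 0 -1"

```text
time: 7.08
eef_pos: [0.5678, -0.0225, 0.0551]
tcp_rot: [0.999, 0.041, 0.003, 0.006]
contact_force: [0.1, 1.1, 0.2]
opening: 0.272
```

Emit:
jog_arm:
  targets: "3 0.2 0 0 0 0 -1;0 0 0 0 0 0 -1"

```text
time: 7.25
eef_pos: [0.5678, -0.0224, 0.0551]
tcp_rot: [0.999, 0.041, -0.002, 0.006]
contact_force: [-1.5, 1.0, 1.6]
opening: 0.273
```

Emit:
jog_arm:
  targets: "5 0.4 0 0 0 0 -1"

```text
time: 7.33
eef_pos: [0.5702, -0.022, 0.0549]
tcp_rot: [0.999, 0.041, -0.006, 0.006]
contact_force: [-8.2, -1.4, 7.5]
opening: 0.274
```

```bash
python3 look.py 7
```

```text
time 7.4333
eef_pos [ 0.5734 -0.0221  0.055 ]
tcp_rot [ 0.9992  0.0406 -0.0012  0.0062]
contact_force [1.0809 0.1589 0.6627]
wrist_torque [ 0.1936 -0.1146  0.0099]
opening 0.275
qpos [-0.2097  0.2773  1.9417 -0.0159  0.9218  1.2895]
```

View pics/side7c.png

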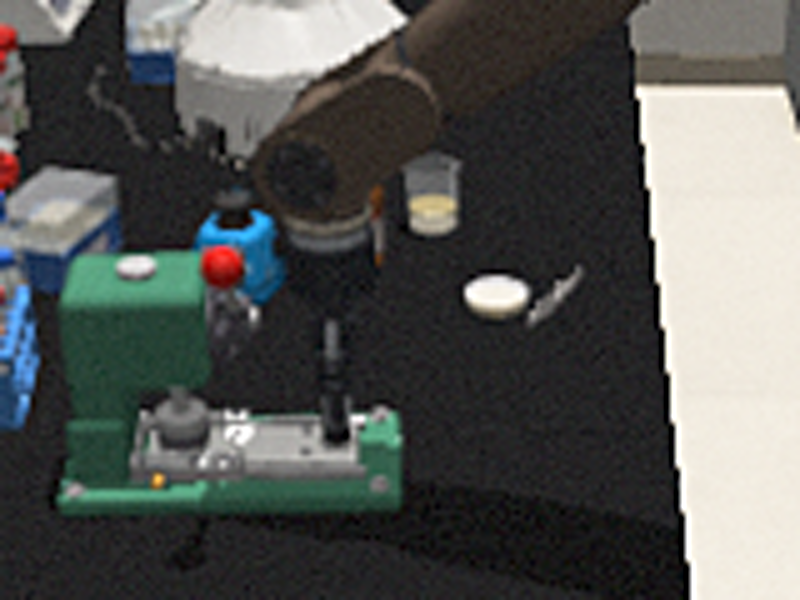

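View pics/top7c.png

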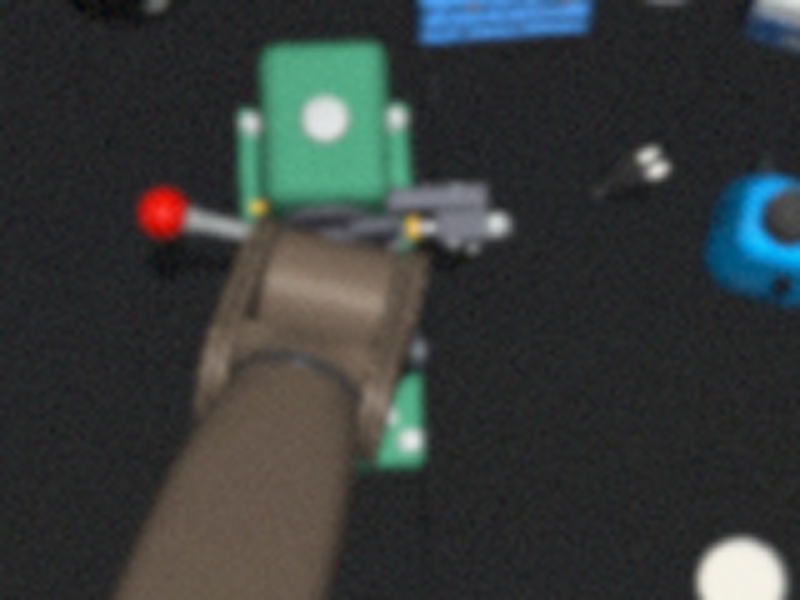

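Emit:
jog_arm:
  targets: "4 0.3 0 0 -1 0 -1"

```text
time: 7.52
eef_pos: [0.5769, -0.0219, 0.0549]
tcp_rot: [0.999, 0.041, 0.007, 0.007]
contact_force: [-13.6, -3.6, 15.2]
opening: 0.273
```

Emit:
jog_arm:
  targets: "5 0.4 0 0 -1 0 -1"

```text
time: 7.6
eef_pos: [0.5775, -0.0217, 0.0548]
tcp_rot: [0.999, 0.042, 0.008, 0.007]
contact_force: [-21.8, -4.0, 14.8]
opening: 0.274
```

Emit:
jog_arm:
  targets: "5 0.4 0 0 -1 0 -1"

```text
time: 7.68
eef_pos: [0.5779, -0.0217, 0.0546]
tcp_rot: [0.999, 0.042, 0.01, 0.007]
contact_force: [-18.3, -4.0, 16.5]
opening: 0.278
```

```bash
python3 look.py 8
```

```text
time 7.7833
eef_pos [ 0.5779 -0.0217  0.0547]
tcp_rot [0.999  0.0423 0.01   0.0071]
contact_force [-16.1236  -2.4046  14.6801]
wrist_torque [-0.2041  2.5538 -0.0784]
opening 0.2774
qpos [-0.2091  0.276   1.9444 -0.0112  0.8985  1.2839]
```

View pics/side8c.png

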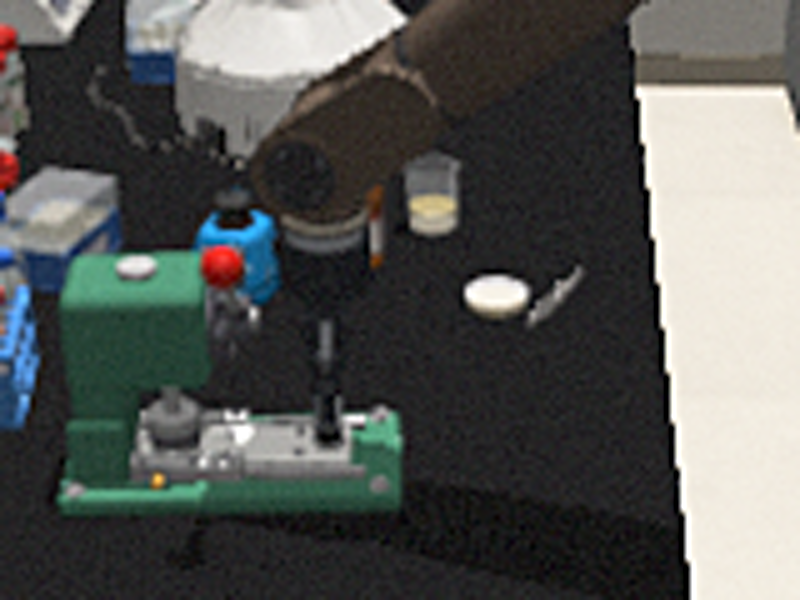

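Emit:
jog_arm:
  targets: "8 0.6 0 0 -1 0 -1;8 0.6 0 0 -1 0 -1"

```text
time: 7.95
eef_pos: [0.5812, -0.0214, 0.0533]
tcp_rot: [0.999, 0.044, 0.009, 0.007]
contact_force: [-23.3, -5.0, 19.6]
opening: 0.276
```

Emit:
jog_arm:
  targets: "-3 -0.2 0 0 0 0 -1"

```text
time: 8.03
eef_pos: [0.5796, -0.0219, 0.0538]
tcp_rot: [0.999, 0.044, 0.011, 0.008]
contact_force: [9.8, 0.8, -4.1]
opening: 0.27
```

Emit:
jog_arm:
  targets: "-3 -0.2 0 0 0 0 -1"

```text
time: 8.12
eef_pos: [0.5776, -0.0222, 0.0537]
tcp_rot: [0.999, 0.043, 0.013, 0.008]
contact_force: [3.7, 1.0, -3.8]
opening: 0.275
```

Emit:
jog_arm:
  targets: "6 0.5 0 0 0 0 -1;8 0.6 0 0 0 0 -1;8 0.6 0 0 0 0 -1"

```text
time: 8.37
eef_pos: [0.5851, -0.0209, 0.0517]
tcp_rot: [0.999, 0.045, -0.009, 0.007]
contact_force: [-23.1, -5.6, 17.9]
opening: 0.271
```

Emit:
jog_arm:
  targets: "0 0 0 0 0 0 -1;0 0 0 0 0 0 0;0 0 0 0 0 0 0;0 0 0 0 0 0 1;0 0 0 0 0 0 1;0 0 0 0 0 0 1;0 0 0 0 0 0 1"

```text
time: 8.95
eef_pos: [0.5868, -0.0207, 0.0508]
tcp_rot: [0.999, 0.046, -0.009, 0.007]
contact_force: [-0.6, -0.1, 0.2]
opening: 0.999
```

```bash
python3 look.py 9
```

```text
time 9.05
eef_pos [ 0.5867 -0.0207  0.0508]
tcp_rot [ 0.9989  0.0457 -0.0093  0.0074]
contact_force [ 0.2486 -0.9363 -0.2821]
wrist_torque [-0.0142  0.04   -0.0415]
opening 1.0005
qpos [-0.1999  0.317   1.9001 -0.0233  0.939   1.2934]
```

View pics/side9c.png

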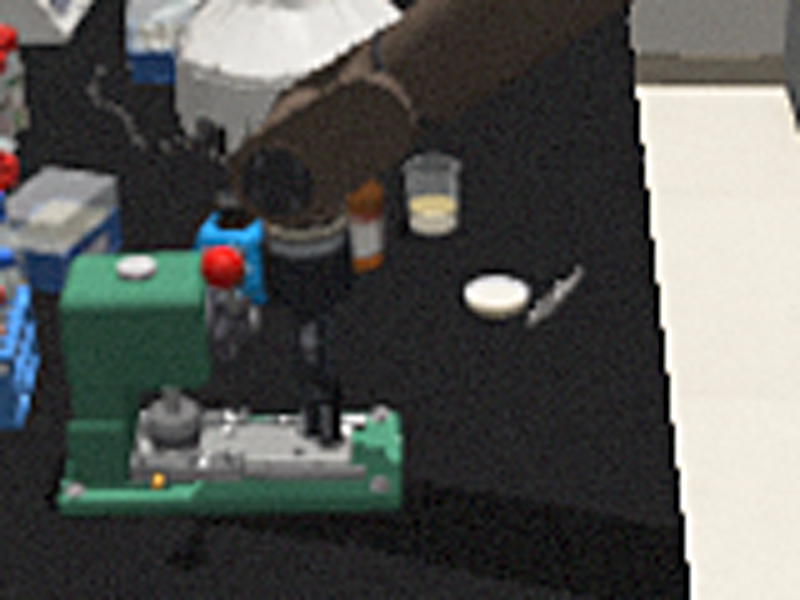

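The slide end stays at column ~352 and the die sits under the head. The push met about 25 N with no further travel, so it's at the stop. Next: back off, rise and turn the jaws across the press's x.

Emit:
jog_arm:
  targets: "-15 -1 5 0 0 0 1;-20 -1 20 0 0 0 1;-5 0 38 0 0 7 1;0 0 40 0 0 7 1;0 0 40 0 0 7 1;0 8 40 0 0 7 1;0 12 38 0 0 7 1;0 12 38 0 0 7 1;0 12 20 0 0 7 1;0 12 10 0 0 7 1"
  force: 80

```text
time: 9.88
eef_pos: [0.536, 0.0348, 0.3475]
tcp_rot: [0.854, 0.52, -0.012, 0.016]
contact_force: [0.5, -0.2, -0.4]
opening: 1.0
```

```bash
python3 look.py 10
python3 - <<'E'
from h import *
from scipy.spatial.transform import Rotation as R
e=get_state();print(R.from_quat(e['tcp_rot']).as_matrix().round(3))
s=read_camera('side')
for n in ('home','die_slide','knob_center'):
  print(n,[(np.round(q['uv'],1),round(q['p'],2)) for q in mark_of(n,s)[:2]])
E
```

```text
time 9.9833
eef_pos [0.5363 0.0355 0.3474]
tcp_rot [ 0.8552  0.518  -0.0108  0.0166]
contact_force [ 0.5151 -0.328  -0.4995]
wrist_torque [ 0.0574 -0.0354 -0.0044]
opening 1.0011
qpos [-0.1041 -0.0846  1.7687 -0.0398  1.4549  0.3821]
[[ 0.463  0.886 -0.001]
 [ 0.886 -0.463 -0.04 ]
 [-0.036  0.017 -0.999]]
home [(array([215.9, 219.6]), 0.94), (array([248.5, 211.5]), 0.54)]
die_slide [(array([214.6, 218.8]), 0.86), (array([276.4, 187.2]), 0.29)]
knob_center [(array([243.9, 212.1]), 0.95)]
```

View pics/side10c.png

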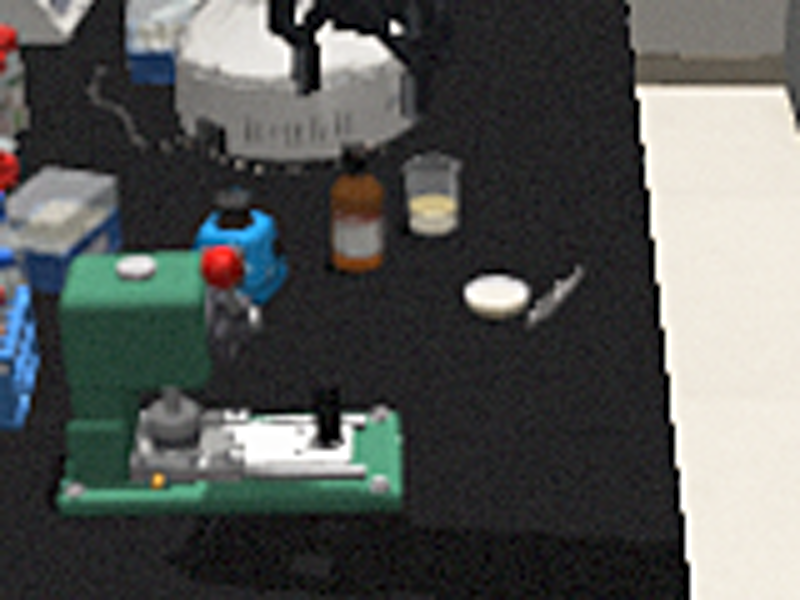

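Run:
```python
from h import *
from scipy.optimize import least_squares
P={n:read_camera(n) for n in('side','top')}
t,s=P['top'],P['side']
for n,(x,y) in {'side':(200,160),'top':(190,130)}.items():
    i=P[n]['pixels']; cv2.imwrite(f'pics/{n}11c.png',cv2.resize(i[y:y+60,x:x+80],(800,600),interpolation=cv2.INTER_CUBIC))
out=[]
for p,(u,v) in((t,(212,152)),(s,(224,183))):
    a=p['pixels'].astype(int)[v-10:v+11,u-10:u+11]; w=np.clip(a[...,2]-np.maximum(a[...,1],a[...,0])-25,0,150)
    ys,xs=np.mgrid[v-10:v+11,u-10:u+11]; out.append(((w*xs).sum()/w.sum(),(w*ys).sum()/w.sum()));print(out[-1],(w>40).sum())
b,e=tri([ray(t,out[0]),ray(s,out[1])]);print('ball',b,e)
from scipy.optimize import minimize
for yaw in(.08,):
  f=lambda q: sum(np.abs(proj(p,[q[0]-150e-3*np.cos(q[2])*np.sin(yaw),q[1]+.15*np.cos(q[2])*np.cos(yaw),.15+.15*np.sin(q[2])])-o).sum()**2 for p,o in((t,out[0]),(s,out[1])))
  # fix axis on midline
  g=lambda q:f([q[0],-.0157+.079*(q[0]-.6576),q[1]])
  r=minimize(g,[.645,.8],method='Nelder-Mead');print(r.x,r.fun,.873-r.x[1])
print('knob top',atz(t,(248.,0),.09))
for n in('knob_center',):
  for p in(s,t):
    for q in mark_of(n,p)[:2]: print(q,atz(p,q['uv'],.06))
for x in(.57,.575,.58):print(proj(s,[x,-.022,.06]))
```

```text
(np.float64(nan), np.float64(nan)) 0
(np.float64(223.6147509578544), np.float64(182.20785440613028)) 49
ball [nan nan nan] [np.float64(nan), np.float64(nan)]
[0.645 0.8  ] nan 0.07299999999999995
knob top [1.31747396 0.00206831 0.09      ]
{'uv': [275.0, 299.5], 'p': 0.64} [0.43432097 0.48039495 0.06      ]
{'uv': [244.2, 211.6], 'p': 0.59} [ 0.58096766 -0.02548016  0.06      ]
{'uv': [246.7, 181.3], 'p': 0.75} [ 0.59157321 -0.01997061  0.06      ]
[246.70834439 212.08650944]
[245.52544387 212.0619912 ]
[244.34318719 212.03745426]<stdin>:10: RuntimeWarning: invalid value encountered in scalar divide
```

View pics/top11c.png

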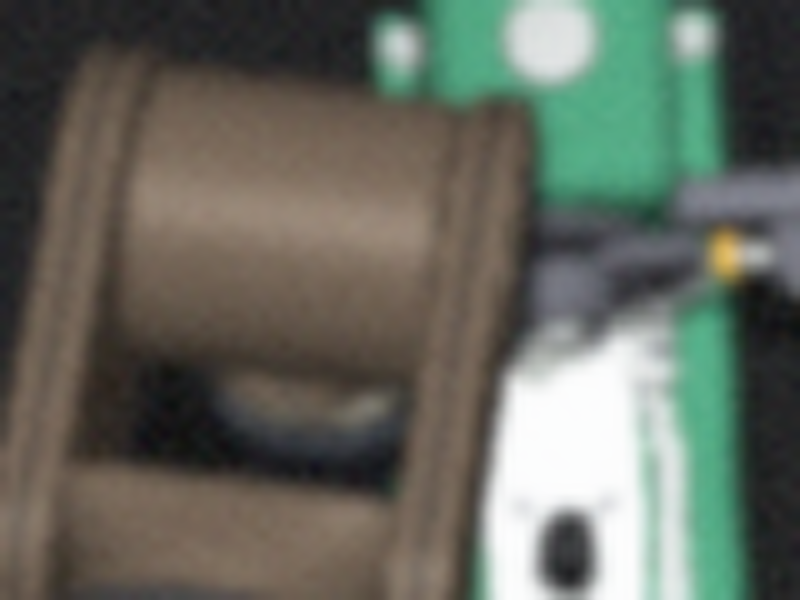

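View pics/side11c.png

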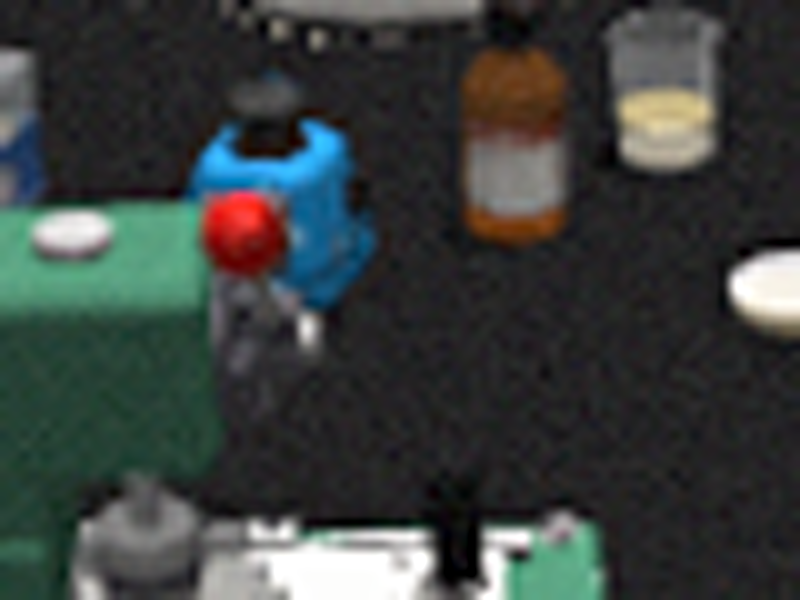

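Run:
```python
from h import *
from scipy.optimize import minimize
P={n:read_camera(n) for n in('side','top')}
t,s=P['top'],P['side']
out=[(212.0,152.2),(224.0,182.8)]
print(tri([ray(t,out[0]),ray(s,out[1])]))
yaw=.08
f=lambda q: sum(((proj(p,[q[0]-150e-3*np.cos(q[2])*np.sin(yaw),q[1]+.15*np.cos(q[2])*np.cos(yaw),.15+.15*np.sin(q[2])])-o)**2).sum() for p,o in((t,out[0]),(s,out[1])))
g=lambda q:f([q[0],-.0157+.079*(q[0]-.6576),q[1]])
r=minimize(g,[.645,.8],method='Nelder-Mead');x,a=r.x;y=-.0157+.079*(x-.6576)
print(r.x,y,r.fun,'lever',.873-a,'ball',x-.15*np.cos(a)*np.sin(yaw),y+.15*np.cos(a)*np.cos(yaw),.15+.15*np.sin(a))
# ram front cap etc: press head-front edge checks
```

```text
(array([0.63711345, 0.09493407, 0.25770571]), [np.float64(0.0010497250715377155), np.float64(0.001049725071537915)])
[0.64711822 0.75836894] -0.016528060440428236 1.7780031756577972 lever 0.11463105567131415 ball 0.6384160069877388 0.09201747247955412 0.2531607422047987
```

Emit:
jog_arm:
  targets: "20 11 0 0.5 0 6.4 1;20 11 0 0.5 0 6.4 1;20 11 0 0.5 0 6.4 1;20 11 0 0.5 0 6.4 1;20 11 0 0.3 0 6.4 1;0 0 0 0 0 0 1;0 0 0 0 0 0 1"

```text
time: 11.07
eef_pos: [0.6388, 0.0897, 0.3392]
tcp_rot: [0.673, 0.74, -0.001, -0.001]
contact_force: [-0.6, -0.1, 0.3]
opening: 1.0
```

```bash
python3 look.py 12
python3 - <<'E'
from h import *
from scipy.spatial.transform import Rotation as R
e=get_state();print(R.from_quat(e['tcp_rot']).as_matrix().round(3))
E
```

```text
time 11.1667
eef_pos [0.638  0.0894 0.3392]
tcp_rot [ 0.673   0.7397 -0.0014 -0.0013]
contact_force [-0.5165 -0.0478 -0.3899]
wrist_torque [0.0028 0.0125 0.0249]
opening 0.9994
qpos [-1.7900e-02  1.6180e-01  1.5290e+00 -3.0000e-04  1.4546e+00 -1.1230e-01]
[[-0.094  0.996 -0.004]
 [ 0.996  0.094 -0.   ]
 [ 0.    -0.004 -1.   ]]
```

View pics/side12c.png

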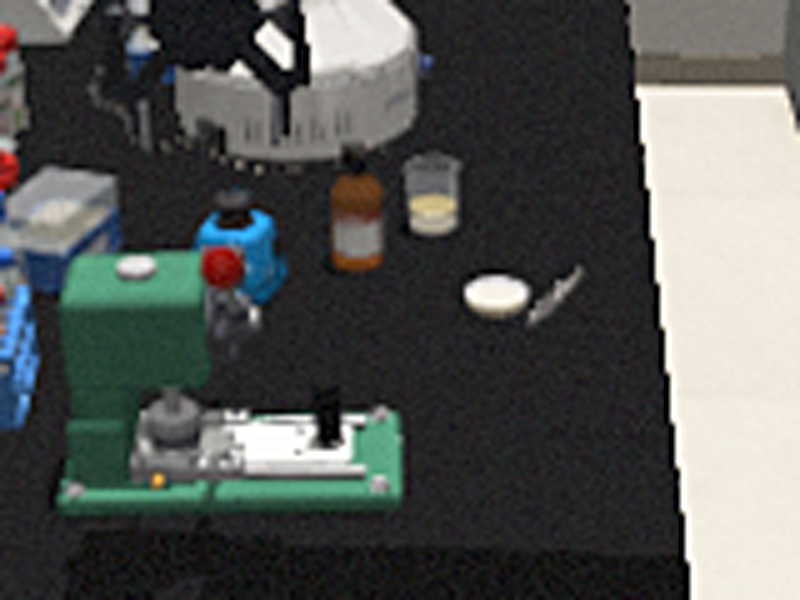

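Emit:
jog_arm:
  targets: "0 4 -30 0 0 0 1;0 0 -30 0 0 0 1;0 0 -25 0 0 0 1;0 0 -12 0 0 0 1;0 0 0 0 0 0 1;0 0 0 0 0 0 1"

```text
time: 11.67
eef_pos: [0.6353, 0.0909, 0.2444]
tcp_rot: [0.676, 0.737, 0.001, 0.002]
contact_force: [0.9, 0.0, -0.0]
opening: 1.0
```

```bash
python3 look.py 13
```

```text
time 11.7667
eef_pos [0.636  0.091  0.2456]
tcp_rot [0.6762 0.7368 0.0015 0.0027]
contact_force [ 0.3149 -0.0345  0.1005]
wrist_torque [ 0.0238 -0.0429  0.0091]
opening 1.0024
qpos [-1.5000e-02  2.0220e-01  1.6511e+00 -1.5000e-03  1.2822e+00 -1.0030e-01]
```

View pics/side13c.png

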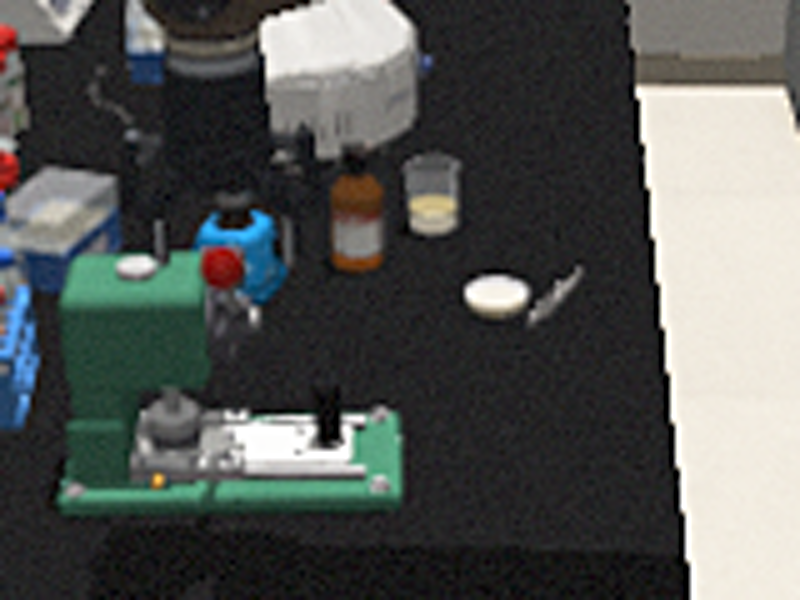

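Emit:
jog_arm:
  targets: "1 3 -11 0 0 0 1;0 0 0 0 0 0 1;0 0 0 0 0 0 -0.1;0 0 0 0 0 0 -0.1;0 0 0 0 0 0 -1;0 0 0 0 0 0 -1;0 0 0 0 0 0 -1;0 0 0 0 0 0 -1;0 0 0 0 0 0 -1"
  force: 60

```text
time: 12.52
eef_pos: [0.6393, 0.0945, 0.241]
tcp_rot: [0.676, 0.737, 0.004, 0.006]
contact_force: [-0.9, 0.8, -0.4]
opening: 0.336
```

```bash
python3 look.py 14
```

```text
time 12.6167
eef_pos [0.6393 0.0945 0.241 ]
tcp_rot [0.6763 0.7366 0.0045 0.0058]
contact_force [-0.2943  0.1664  0.5392]
wrist_torque [-0.0524  0.0246 -0.0141]
opening 0.3374
qpos [-9.5000e-03  2.0920e-01  1.6515e+00 -1.2000e-03  1.2662e+00 -9.4400e-02]
```

View pics/side14c.png

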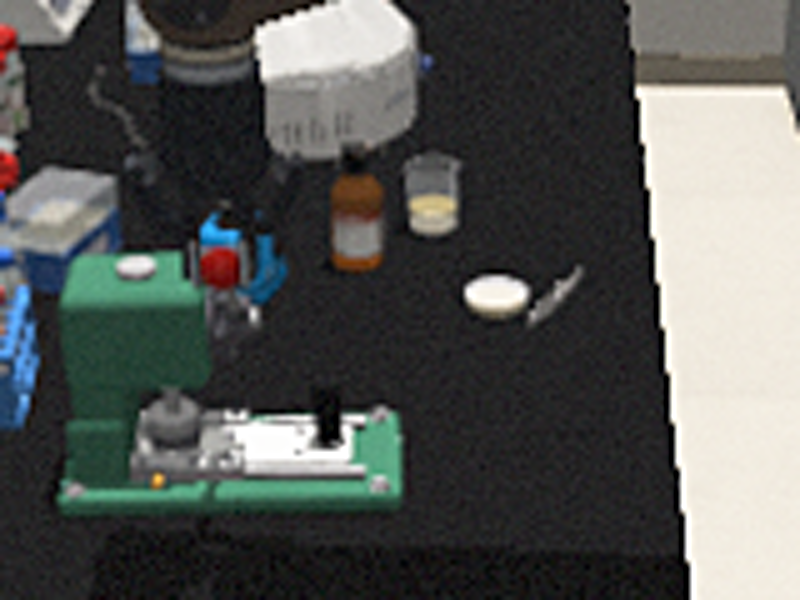

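Emit:
jog_arm:
  targets: "0 0 0 0 0 0 0.1;0 0 0 0 0 0 0.1;0 0 -8 0 0 0 0.1;0 0 0 0 0 0 0.1;0 0 0 0 0 0 -1;0 0 0 0 0 0 -1;0 0 0 0 0 0 -1;0 0 0 0 0 0 -1"
  force: 40

```text
time: 13.28
eef_pos: [0.6394, 0.0946, 0.2319]
tcp_rot: [0.676, 0.737, 0.005, 0.006]
contact_force: [-0.3, -0.0, -0.2]
opening: 0.35
```

```bash
python3 look.py 15
```

```text
time 13.3833
eef_pos [0.6394 0.0946 0.232 ]
tcp_rot [0.6764 0.7365 0.0046 0.0058]
contact_force [ 0.2416 -0.1107  0.5389]
wrist_torque [ 0.0028  0.1196 -0.009 ]
opening 0.35
qpos [-9.6000e-03  2.1610e-01  1.6601e+00 -9.0000e-04  1.2507e+00 -9.4300e-02]
```

View pics/side15c.png

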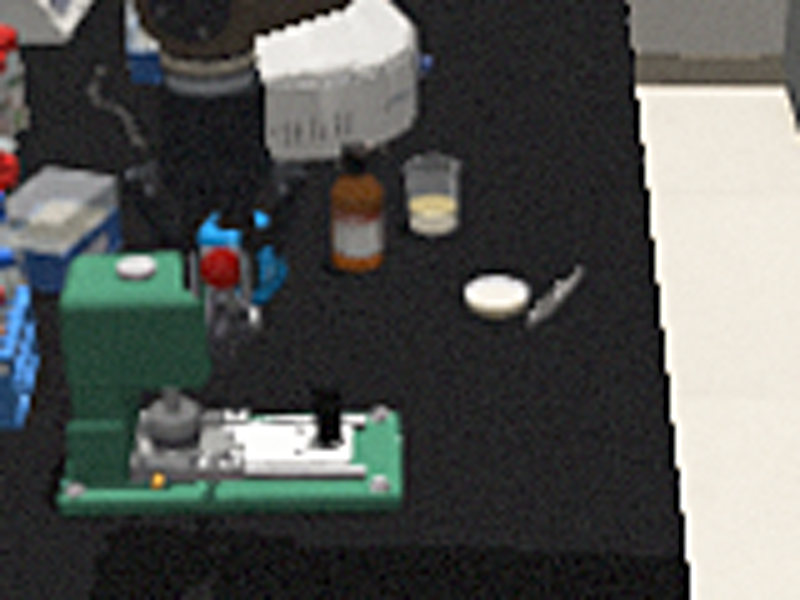

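View pics/top15c.png

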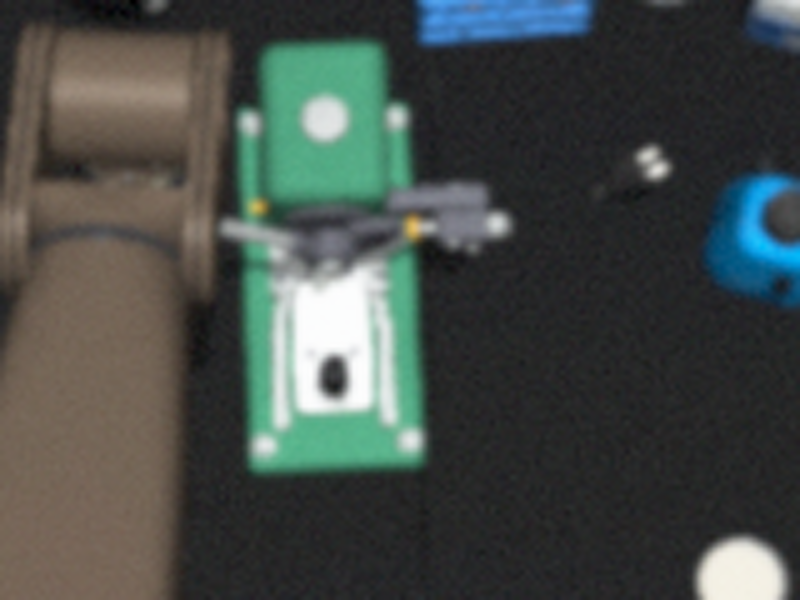

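Ball is gripped: opening 0.35, which matches 32 mm less finger give. Now the light part of the pull.

Emit:
jog_arm:
  targets: "-0.4 4.7 -5.9 0 0 0 -1;-0.4 4.7 -5.9 0 0 0 -1"
  force: 70

```text
time: 13.55
eef_pos: [0.6389, 0.1032, 0.222]
tcp_rot: [0.677, 0.736, 0.004, 0.007]
contact_force: [-2.6, -2.4, 3.2]
opening: 0.341
```

Emit:
jog_arm:
  targets: "0 0 0 0 0 0 -1"

```text
time: 13.63
eef_pos: [0.6387, 0.104, 0.221]
tcp_rot: [0.676, 0.736, 0.004, 0.007]
contact_force: [-0.2, -0.3, -0.3]
opening: 0.339
```

```bash
python3 look.py 16
```

```text
time 13.7333
eef_pos [0.6388 0.1036 0.2215]
tcp_rot [0.6765 0.7364 0.0041 0.0068]
contact_force [-0.5547  0.2446  0.3297]
wrist_torque [-0.2075  0.1467 -0.0317]
opening 0.3442
qpos [ 0.0055  0.2256  1.6683 -0.0034  1.2321 -0.0781]
```

View pics/side16c.png

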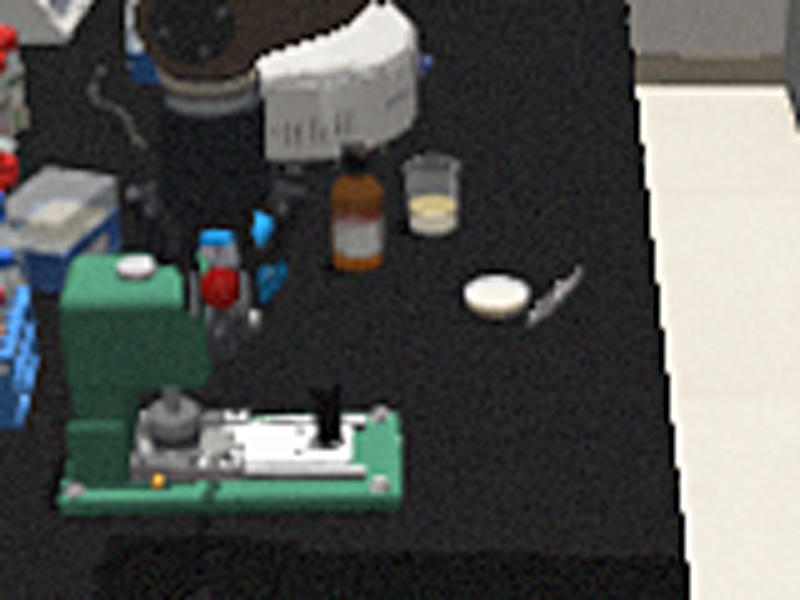

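Emit:
jog_arm:
  targets: "-0.3 3.7 -4.7 0 0 0 -1;-0.3 3.6 -4.8 0 0 0 -1"

```text
time: 13.9
eef_pos: [0.6385, 0.11, 0.2128]
tcp_rot: [0.676, 0.737, 0.003, 0.008]
contact_force: [-1.6, -0.9, 2.4]
opening: 0.342
```

Emit:
jog_arm:
  targets: "-0.3 3.4 -4.9 0 0 0 -1"

```text
time: 13.98
eef_pos: [0.6382, 0.113, 0.2076]
tcp_rot: [0.676, 0.737, 0.003, 0.009]
contact_force: [-1.7, -2.8, 1.0]
opening: 0.339
```

Emit:
jog_arm:
  targets: "-0.3 3.2 -5.0 0 0 0 -1"

```text
time: 14.07
eef_pos: [0.6381, 0.116, 0.2025]
tcp_rot: [0.676, 0.737, 0.003, 0.009]
contact_force: [-2.6, -5.2, 9.1]
opening: 0.338
```

Emit:
jog_arm:
  targets: "-0.2 3.0 -5.1 0 0 0 -1"

```text
time: 14.15
eef_pos: [0.6382, 0.1181, 0.1988]
tcp_rot: [0.676, 0.737, 0.002, 0.011]
contact_force: [-6.2, -6.7, 9.9]
opening: 0.341
```

Emit:
jog_arm:
  targets: "-0.2 2.7 -5.3 0 0 0 -1"

```text
time: 14.23
eef_pos: [0.6381, 0.12, 0.1951]
tcp_rot: [0.676, 0.737, 0.001, 0.012]
contact_force: [-5.6, -4.2, 9.5]
opening: 0.336
```

Emit:
jog_arm:
  targets: "-0.2 2.6 -5.4 0 0 0 -1"

```text
time: 14.32
eef_pos: [0.638, 0.1219, 0.1913]
tcp_rot: [0.676, 0.737, -0.0, 0.013]
contact_force: [-4.9, -5.2, 9.2]
opening: 0.342
```

Emit:
jog_arm:
  targets: "-0.2 2.4 -5.5 0 0 0 -1"

```text
time: 14.4
eef_pos: [0.6377, 0.1238, 0.1872]
tcp_rot: [0.676, 0.737, -0.001, 0.013]
contact_force: [-5.0, -3.1, 6.4]
opening: 0.34
```

Emit:
jog_arm:
  targets: "-0.2 2.2 -5.5 0 0 0 -1"

```text
time: 14.48
eef_pos: [0.6376, 0.1257, 0.1828]
tcp_rot: [0.676, 0.737, -0.002, 0.014]
contact_force: [-5.4, -4.5, 8.2]
opening: 0.343
```

Emit:
jog_arm:
  targets: "-0.2 2.1 -5.6 0 0 0 -1"

```text
time: 14.57
eef_pos: [0.6373, 0.1272, 0.1787]
tcp_rot: [0.675, 0.737, -0.003, 0.014]
contact_force: [-5.4, -5.2, 9.1]
opening: 0.337
```

Emit:
jog_arm:
  targets: "-0.4 1.9 -5.7 0 0 0 -1"

```text
time: 14.65
eef_pos: [0.6373, 0.1285, 0.175]
tcp_rot: [0.676, 0.737, -0.003, 0.015]
contact_force: [-4.5, -6.3, 11.5]
opening: 0.342
```

Emit:
jog_arm:
  targets: "-0.4 1.8 -5.7 0 0 0 -1"

```text
time: 14.73
eef_pos: [0.6373, 0.1295, 0.1718]
tcp_rot: [0.676, 0.736, -0.004, 0.016]
contact_force: [-5.7, -4.8, 11.1]
opening: 0.342
```

Emit:
jog_arm:
  targets: "-0.4 1.6 -5.7 0 0 0 -1"

```text
time: 14.82
eef_pos: [0.6375, 0.1306, 0.1685]
tcp_rot: [0.677, 0.736, -0.004, 0.017]
contact_force: [-3.3, -0.6, 9.4]
opening: 0.341
```

Emit:
jog_arm:
  targets: "-0.4 1.5 -5.8 0 0 0 -1"

```text
time: 14.9
eef_pos: [0.6377, 0.1317, 0.1651]
tcp_rot: [0.675, 0.738, -0.004, 0.019]
contact_force: [-5.7, -4.2, 9.5]
opening: 0.343
```

Emit:
jog_arm:
  targets: "-0.4 1.3 -5.8 0 0 0 -1"

```text
time: 14.98
eef_pos: [0.637, 0.1335, 0.1611]
tcp_rot: [0.674, 0.739, -0.004, 0.019]
contact_force: [-7.9, 1.4, 8.5]
opening: 0.345
```

Emit:
jog_arm:
  targets: "-0.3 1.2 -5.9 0 0 0 -1"

```text
time: 15.07
eef_pos: [0.6369, 0.1365, 0.157]
tcp_rot: [0.674, 0.739, -0.003, 0.018]
contact_force: [-4.4, 1.9, 8.2]
opening: 0.343
```

```bash
python3 look.py 17
python3 - <<'E'
from h import *
from scipy.spatial.transform import Rotation as R
e=get_state();print(R.from_quat(e['tcp_rot']).as_matrix().round(3))
s=read_camera('side')
# ball predicted pixel for lever angles, shaft (.6471,-.0165)/( .6465,-.012)
for th in(.115,.2,.6,.65,.7,.75,.8,.85,.9):
    a=.873-th; print(th,proj(s,[.6465-.012*np.cos(a),-.0145+.1495*np.cos(a),.15+.15*np.sin(a)]).round(1))
E
```

```text
time 15.1667
eef_pos [0.6367 0.1367 0.1561]
tcp_rot [ 0.6728  0.7396 -0.0031  0.0184]
contact_force [-3.8431  2.633   5.5113]
wrist_torque [0.1108 0.4097 0.6134]
opening 0.3431
qpos [ 0.0679  0.294   1.7101 -0.0342  1.1167 -0.012 ]
[[-0.094  0.995  0.023]
 [ 0.995  0.095 -0.029]
 [-0.031  0.02  -0.999]]
0.115 [223.7 183.7]
0.2 [223.7 187.1]
0.6 [224.1 203.1]
0.65 [224.1 205.1]
0.7 [224.2 207. ]
0.75 [224.4 208.8]
0.8 [224.5 210.7]
0.85 [224.6 212.4]
0.9 [224.7 214.1]
```

View pics/side17c.png

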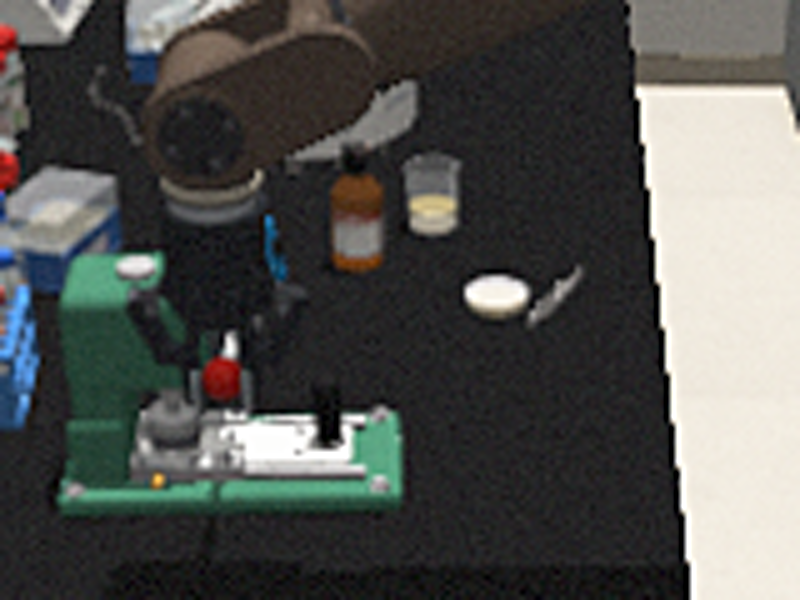

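View pics/top17c.png

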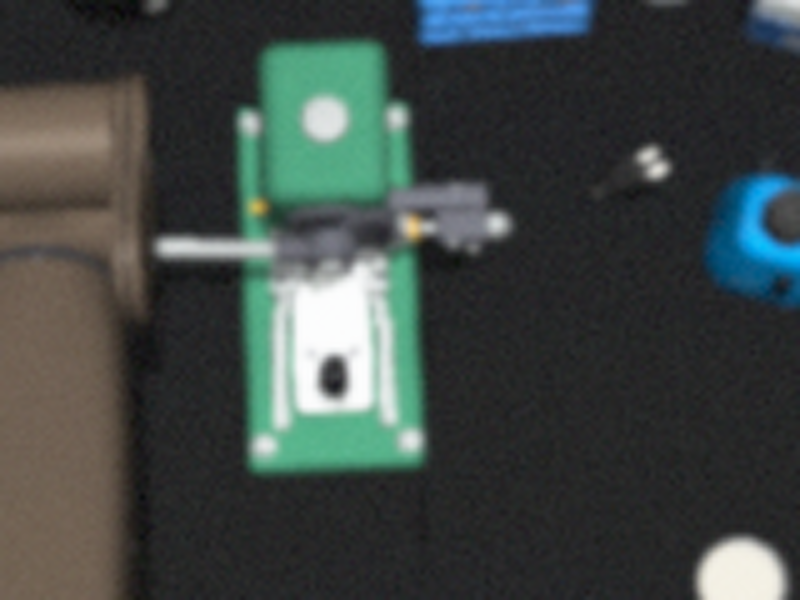

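Two clicks felt so far: the force peaked near 12.5 N and dropped to about 6 N. The ball at row ~205 puts the lever at about 0.68 rad. Now the third tooth.

Emit:
jog_arm:
  targets: "-0.2 0.3 -6.0 0 0 0 -1"

```text
time: 15.3
eef_pos: [0.6368, 0.1375, 0.1525]
tcp_rot: [0.671, 0.741, -0.003, 0.019]
contact_force: [-5.8, -4.1, 10.9]
opening: 0.34
```

Emit:
jog_arm:
  targets: "-0.1 0.2 -6.0 0 0 0 -1"

```text
time: 15.38
eef_pos: [0.6366, 0.1382, 0.1488]
tcp_rot: [0.671, 0.741, -0.004, 0.019]
contact_force: [-8.5, -4.5, 13.3]
opening: 0.343
```

Emit:
jog_arm:
  targets: "-0.1 0.2 -6.0 0 0 0 -1"

```text
time: 15.47
eef_pos: [0.6367, 0.1406, 0.1455]
tcp_rot: [0.672, 0.741, -0.002, 0.018]
contact_force: [-7.6, 5.4, 13.7]
opening: 0.336
```

Emit:
jog_arm:
  targets: "-0.1 0.1 -6.0 0 0 0 -1"

```text
time: 15.55
eef_pos: [0.6365, 0.1427, 0.1422]
tcp_rot: [0.671, 0.741, -0.001, 0.017]
contact_force: [-7.6, -0.5, 10.3]
opening: 0.327
```

```bash
python3 look.py 18
```

```text
time 15.65
eef_pos [0.6355 0.1472 0.1411]
tcp_rot [0.6732 0.7393 0.003  0.0124]
contact_force [-8.1379 23.451  10.7653]
wrist_torque [ 2.9427  1.2166 -0.551 ]
opening 0.2993
qpos [ 0.0777  0.3105  1.7186 -0.0157  1.0912 -0.0087]
```

View pics/side18c.png

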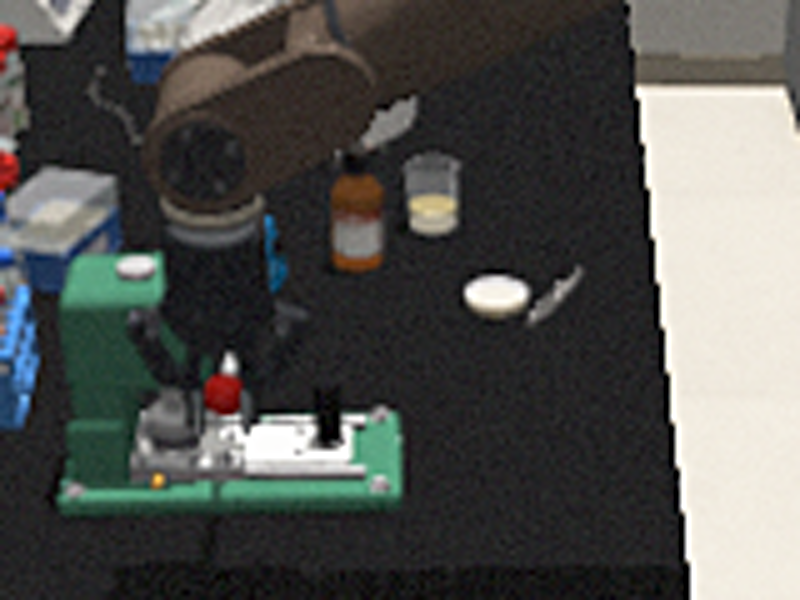

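Emit:
jog_arm:
  targets: "0 -12 -1.5 0 0 0 -1"
  force: 30

```text
time: 15.73
eef_pos: [0.6343, 0.1516, 0.1423]
tcp_rot: [0.675, 0.737, 0.016, 0.001]
contact_force: [-7.5, 55.3, 13.6]
opening: 0.244
```

```bash
python3 look.py 19
```

```text
time 15.8333
eef_pos [0.6346 0.1524 0.1433]
tcp_rot [0.6746 0.738  0.0167 0.0014]
contact_force [-6.7113 41.9138 11.3648]
wrist_torque [6.2203 1.0144 0.2179]
opening 0.226
qpos [ 0.0724  0.3037  1.7231  0.0236  1.0886 -0.028 ]
```

View pics/side19c.png

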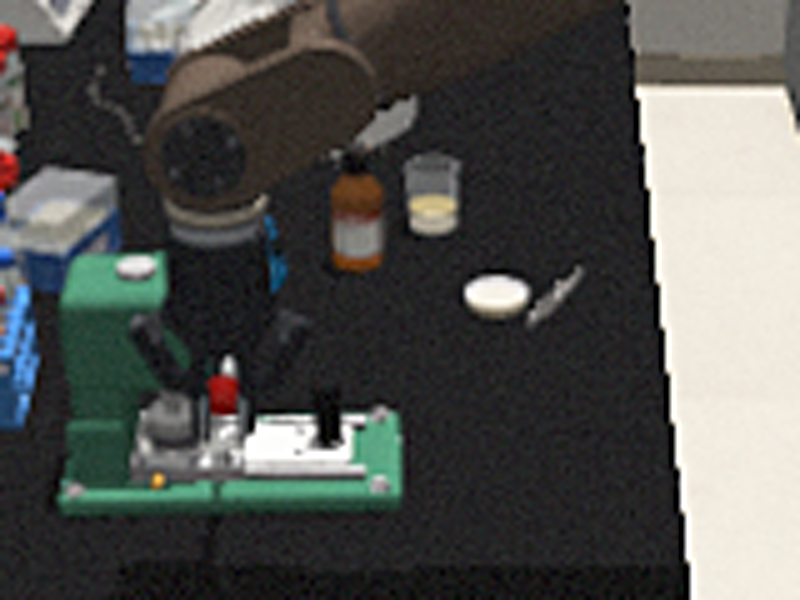

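The pads have slid outward off the ball; the opening is down to 0.23 and there's about 42 N along +y. I'll open, rise with the ball and regrasp it centred. The lever may spring back, which is allowed.

Emit:
jog_arm:
  targets: "0 2 4 0 0 0 0.3;0 0 20 0 0 0 0.6;0 0 25 0 0 0 1;0 0 25 0 0 0 1;0 0 25 0 0 0 1;0 0 20 0 0 0 1;0 0 0 0 0 0 1;0 0 0 0 0 0 1"
  force: 40

```text
time: 16.5
eef_pos: [0.6313, 0.1746, 0.2607]
tcp_rot: [0.671, 0.741, 0.027, -0.007]
contact_force: [0.0, -0.3, -0.5]
opening: 1.001
```

```bash
python3 look.py 20
python3 - <<'E'
from h import *
from scipy.spatial.transform import Rotation as R
e=get_state();print(R.from_quat(e['tcp_rot']).as_matrix().round(3))
E
```

```text
time 16.6
eef_pos [0.6309 0.1742 0.2599]
tcp_rot [ 0.6714  0.7406  0.0259 -0.0075]
contact_force [-0.7099 -0.0939  0.1619]
wrist_torque [ 0.0135 -0.0527 -0.0181]
opening 0.9994
qpos [ 0.0969  0.2029  1.6248  0.0478  1.2859 -0.0139]
[[-0.098  0.995  0.024]
 [ 0.994  0.097  0.048]
 [ 0.046  0.028 -0.999]]
```

View pics/side20c.png

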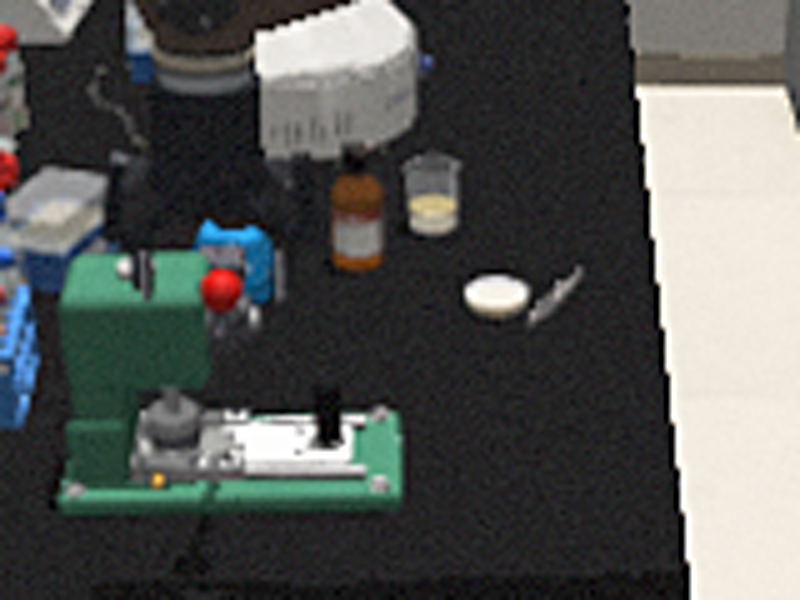

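View pics/top20c.png

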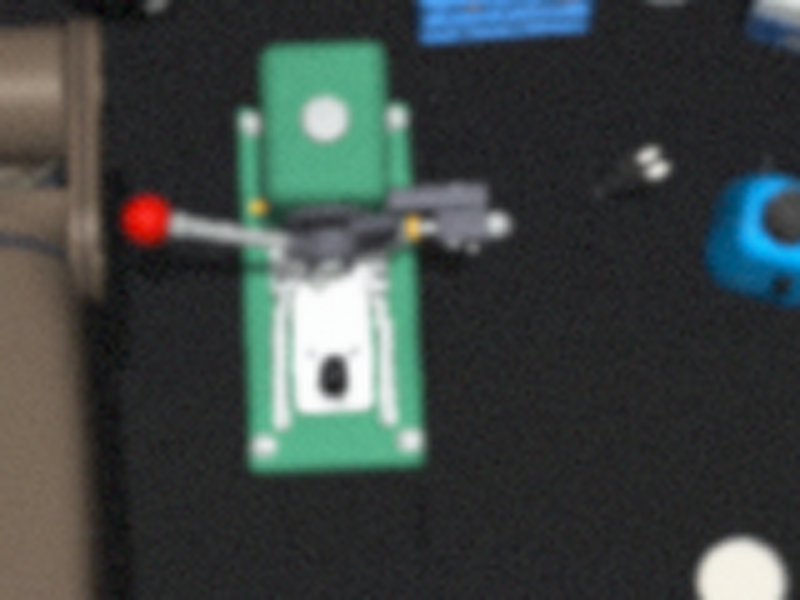

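Run:
```python
from h import *
from scipy.optimize import least_squares
P={n:read_camera(n) for n in('side','top')}
t,s=P['top'],P['side']
obs=[((212.0,152.2),(224.0,182.8)),((208.8,153.4),(224.0,187.8))]
for o in obs: print(tri([ray(t,o[0]),ray(s,o[1])]))
yaw=.08
B=lambda x,y,a:[x-.15*np.cos(a)*np.sin(yaw),y+.15*np.cos(a)*np.cos(yaw),.15+.15*np.sin(a)]
f=lambda q: np.concatenate([proj(p,B(q[0],q[1],q[2+i]))-np.array(o[j]) for i,o in enumerate(obs) for j,p in enumerate((t,s))])
r=least_squares(f,[.645,-.012,.75,.6]);print(r.x,r.fun.round(2));print('lever',.873-r.x[2:],B(*r.x[:3]),B(r.x[0],r.x[1],r.x[3]))
```

```text
(array([0.63711345, 0.09493407, 0.25770571]), [np.float64(0.0010497250715377155), np.float64(0.001049725071537915)])
(array([0.63664469, 0.10659086, 0.24304359]), [np.float64(0.0014185284954378184), np.float64(0.001418528495437944)])
[ 0.64590514 -0.00996673  0.79598754  0.6736069 ] [ 0.11  0.25 -0.36  0.01 -0.11  0.41 -0.36 -0.19]
lever [0.07701246 0.1993931 ] [np.float64(0.63751914185092), np.float64(0.09463457211424886), np.float64(0.2571832227920694)] [np.float64(0.6365362236983614), np.float64(0.10689482668025196), np.float64(0.24357136670462803)]
```

Emit:
jog_arm:
  targets: "2 -20 4 -0.9 0.5 -0.4 1;2 -20 4 -0.9 0.5 -0.4 1;2 -20 0 -0.9 0.4 -0.2 1;0 -9 0 0 0 0 1;0 0 0 0 0 0 1;0 0 0 0 0 0 1"

```text
time: 17.2
eef_pos: [0.6336, 0.1006, 0.2579]
tcp_rot: [0.679, 0.734, -0.006, -0.006]
contact_force: [-0.4, 0.2, 0.2]
opening: 1.0
```

Run:
```python
from h import *
from scipy.spatial.transform import Rotation as R
e=get_state();print(e['eef_pos'],R.from_quat(e['tcp_rot']).as_matrix().round(3))
```

```text
[0.63363561 0.10057848 0.25793647] [[-0.078  0.997 -0.018]
 [ 0.997  0.078 -0.001]
 [ 0.001 -0.018 -1.   ]]
```

Emit:
jog_arm:
  targets: "1 1 -15 0 -0.3 0 1;1 1 -15 0 -0.3 0 1;1 1 -8 0 -0.3 0 1;0 0 0 0 0 0 1;0 0 0 0 0 0 1"

```text
time: 17.62
eef_pos: [0.6363, 0.1053, 0.2182]
tcp_rot: [0.679, 0.734, 0.0, -0.001]
contact_force: [0.1, -0.1, 0.3]
opening: 0.998
```

```bash
python3 look.py 21
```

```text
time 17.7167
eef_pos [0.6366 0.1052 0.2188]
tcp_rot [ 6.792e-01  7.339e-01  6.000e-04 -9.000e-04]
contact_force [-0.2039 -0.1208  1.0412]
wrist_torque [-0.0561 -0.031   0.0109]
opening 0.9995
qpos [ 0.0059  0.2317  1.666   0.0022  1.2443 -0.0721]
```

View pics/side21c.png

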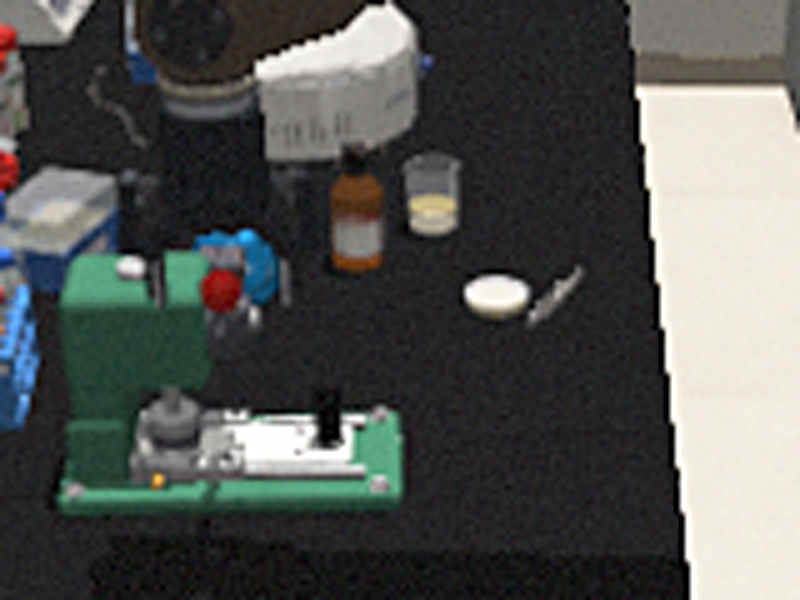

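Emit:
jog_arm:
  targets: "0 -3.5 0 0 0 0 1;0 0 0 0 0 0 0;0 0 0 0 0 0 -0.1;0 0 0 0 0 0 -1;0 0 0 0 0 0 -1;0 0 0 0 0 0 -1;0 0 0 0 0 0 -1;0 0 0 0 0 0 -1;0 0 0 0 0 0 -1"
  force: 45

```text
time: 18.47
eef_pos: [0.6387, 0.1017, 0.223]
tcp_rot: [0.679, 0.734, 0.003, 0.002]
contact_force: [1.0, 0.2, -1.2]
opening: 0.348
```

```bash
python3 look.py 22
```

```text
time 18.5667
eef_pos [0.6387 0.1017 0.223 ]
tcp_rot [0.6794 0.7338 0.0034 0.0016]
contact_force [ 0.7859 -0.536  -0.676 ]
wrist_torque [-0.0011 -0.0006 -0.01  ]
opening 0.3435
qpos [ 1.0000e-04  2.2760e-01  1.6632e+00  3.0000e-03  1.2438e+00 -7.7800e-02]
```

View pics/side22c.png

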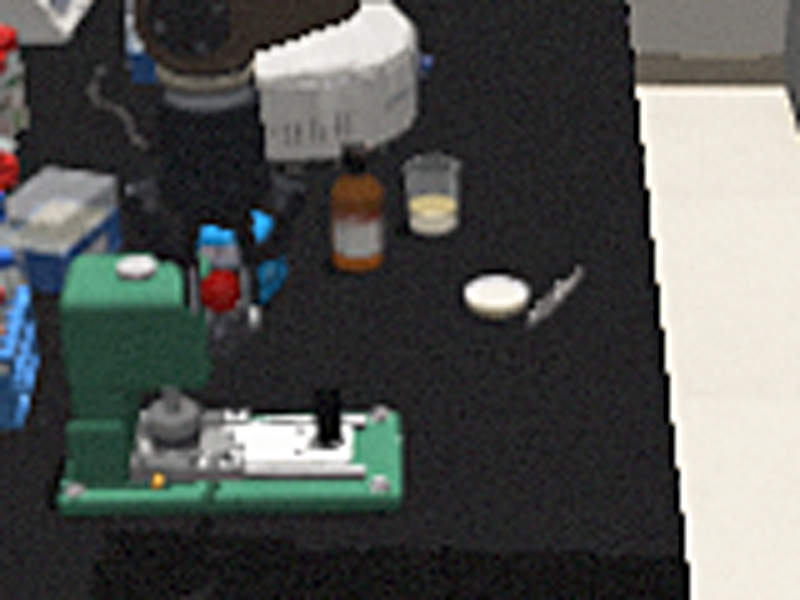

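Emit:
jog_arm:
  targets: "-0.2 2.9 -4.7 -2.3 -0.2 0 -1;-0.2 2.7 -4.9 -2.3 -0.2 0 -1"

```text
time: 18.73
eef_pos: [0.6384, 0.1059, 0.2152]
tcp_rot: [0.68, 0.732, -0.024, 0.032]
contact_force: [0.3, -0.3, 0.2]
opening: 0.348
```

Emit:
jog_arm:
  targets: "-0.2 2.5 -5 -2.3 -0.2 0 -1"

```text
time: 18.82
eef_pos: [0.6383, 0.1081, 0.2107]
tcp_rot: [0.679, 0.731, -0.038, 0.048]
contact_force: [-0.8, -1.0, 0.0]
opening: 0.347
```

```bash
cat > st.py <<'E'
from h import *
from scipy.spatial.transform import Rotation as R
e=get_state();M=R.from_quat(e['tcp_rot']).as_matrix(); z=M[:,2]; g=e['eef_pos']-.0187*z
yc,zc=.1017-.15*np.cos(.66), .2417-.15*np.sin(.66)
d=np.array([g[1]-yc,g[2]-zc]); a=np.arctan2(d[1],d[0]); f=e['contact_force']
print('grasp',g.round(4),'theta',round(.873-a,3),'r',np.hypot(*d).round(4),'phi',np.degrees(np.arctan2(-z[1],-z[2])).round(1),'tx',z[0].round(3),'f',f.round(1),'Ft',round(f[1]*-np.sin(a)+f[2]*np.cos(a),1),'Fr',round(f[1]*np.cos(a)+f[2]*np.sin(a),1),'op',e['opening'].round(3))
E
python3 st.py
```

```text
Traceback (most recent call last):
  File "st.py", line 6, in <module>
    print('grasp',g.round(4),'theta',round(.873-a,3),'r',np.hypot(*d).round(4),'phi',np.degrees(np.arctan2(-z[1],-z[2])).round(1),'tx',z[0].round(3),'f',f.round(1),'Ft',round(f[1]*-np.sin(a)+f[2]*np.cos(a),1),'Fr',round(f[1]*np.cos(a)+f[2]*np.sin(a),1),'op',e['opening'].round(3))
                                                                                                                                                                                                                                                                  ^^^^^^^^^^^^^^^^^^
AttributeError: 'float' object has no attribute 'round'
```

```bash
sed -i "s/e\['opening'\].round(3)/round(e['opening'],3)/;s/np.hypot(\*d).round(4)/np.round(np.hypot(*d),4)/" st.py; python3 st.py
```

```text
grasp [0.6379 0.1104 0.2293] theta 0.314 r 0.15 phi 7.0 tx 0.018 f [-0.8 -1.   0. ] Ft 0.6 Fr -0.9 op 0.347
```

Emit:
jog_arm:
  targets: "-0.2 2.3 -5.1 -2.2 -0.2 0 -1"

```text
time: 18.9
eef_pos: [0.6384, 0.1098, 0.2068]
tcp_rot: [0.678, 0.73, -0.052, 0.064]
contact_force: [-2.2, -3.5, 9.4]
opening: 0.348
```

Emit:
jog_arm:
  targets: "-0.2 2.2 -5.3 -2.0 -0.2 0 -1"

```text
time: 18.98
eef_pos: [0.6385, 0.1109, 0.2041]
tcp_rot: [0.677, 0.729, -0.065, 0.079]
contact_force: [-4.7, -4.1, 8.2]
opening: 0.351
```

Emit:
jog_arm:
  targets: "-0.2 2.0 -5.4 -1.8 -0.1 0 -1"

```text
time: 19.07
eef_pos: [0.6384, 0.1118, 0.2012]
tcp_rot: [0.676, 0.727, -0.078, 0.092]
contact_force: [-4.6, -2.0, 6.7]
opening: 0.348
```

```bash
python3 st.py
```

```text
grasp [0.6379 0.1163 0.2194] theta 0.391 r 0.1502 phi 13.8 tx 0.029 f [-4.6 -2.   6.7] Ft 6.9 Fr 1.3 op 0.348
```

Emit:
jog_arm:
  targets: "-0.2 2.4 -5.6 -1 0.2 0 -1"

```text
time: 19.15
eef_pos: [0.6383, 0.1132, 0.198]
tcp_rot: [0.674, 0.726, -0.087, 0.099]
contact_force: [-3.6, -4.5, 5.7]
opening: 0.347
```

Emit:
jog_arm:
  targets: "-0.2 2.2 -5.6 -1 0.2 0 -1"

```text
time: 19.23
eef_pos: [0.6381, 0.1145, 0.1946]
tcp_rot: [0.673, 0.726, -0.096, 0.105]
contact_force: [-3.1, -2.7, 5.2]
opening: 0.349
```

Emit:
jog_arm:
  targets: "-0.2 2 -5.7 -1 0.2 0 -1"

```text
time: 19.32
eef_pos: [0.6378, 0.1157, 0.1907]
tcp_rot: [0.672, 0.725, -0.105, 0.111]
contact_force: [-3.1, -1.9, 5.2]
opening: 0.349
```

```bash
python3 st.py
```

```text
grasp [0.6375 0.1214 0.2085] theta 0.471 r 0.1502 phi 17.5 tx 0.019 f [-3.1 -1.9  5.2] Ft 5.5 Fr 0.3 op 0.349
```

Emit:
jog_arm:
  targets: "-0.2 1.8 -5.7 -1.2 0.2 0 -1;-0.2 1.7 -5.7 -1.2 0.2 0 -1"

```text
time: 19.48
eef_pos: [0.6376, 0.1177, 0.1838]
tcp_rot: [0.669, 0.722, -0.126, 0.125]
contact_force: [-4.3, -2.0, 11.8]
opening: 0.345
```

```bash
python3 st.py
```

```text
grasp [0.6374 0.1242 0.2013] theta 0.522 r 0.1501 phi 20.4 tx 0.012 f [-4.3 -2.  11.8] Ft 11.8 Fr 2.2 op 0.345
```

Emit:
jog_arm:
  targets: "-0.2 1.6 -5.7 -1.2 0.2 0 -1;-0.2 1.5 -5.8 -1.2 0.2 0 -1"

```text
time: 19.65
eef_pos: [0.6375, 0.1189, 0.1784]
tcp_rot: [0.665, 0.718, -0.147, 0.14]
contact_force: [-5.6, -2.2, 8.9]
opening: 0.349
```

```bash
python3 st.py
```

```text
grasp [0.6374 0.1263 0.1956] theta 0.563 r 0.1503 phi 23.4 tx 0.005 f [-5.6 -2.2  8.9] Ft 9.1 Fr 0.6 op 0.349
```

Emit:
jog_arm:
  targets: "-0.2 1.5 -5.8 -0.9 0 0 -1;-0.2 1.4 -5.8 -0.9 0 0 -1"

```text
time: 19.82
eef_pos: [0.6373, 0.1201, 0.1719]
tcp_rot: [0.663, 0.715, -0.162, 0.153]
contact_force: [-4.0, -1.6, 6.8]
opening: 0.345
```

```bash
python3 st.py
```

```text
grasp [0.6372 0.1283 0.1887] theta 0.61 r 0.1502 phi 25.7 tx 0.005 f [-4.  -1.6  6.8] Ft 7.0 Fr 0.2 op 0.345
```

Emit:
jog_arm:
  targets: "-0.2 1.2 -5.9 -1.1 0 0 -1;-0.2 1.0 -5.9 -1.2 0 0 -1"

```text
time: 19.98
eef_pos: [0.637, 0.1211, 0.1642]
tcp_rot: [0.659, 0.711, -0.179, 0.169]
contact_force: [-4.2, -1.6, 8.3]
opening: 0.343
```

```bash
python3 st.py
```

```text
grasp [0.6369 0.13   0.1806] theta 0.666 r 0.15 phi 28.5 tx 0.005 f [-4.2 -1.6  8.3] Ft 8.4 Fr 0.1 op 0.343
```

Emit:
jog_arm:
  targets: "-0.2 1.0 -5.9 -1.1 0 0 -1;-0.2 0.9 -5.9 -1.1 0 0 -1"

```text
time: 20.15
eef_pos: [0.6371, 0.1217, 0.1581]
tcp_rot: [0.655, 0.706, -0.196, 0.185]
contact_force: [-5.7, -2.0, 12.0]
opening: 0.345
```

```bash
python3 st.py
```

```text
grasp [0.637  0.1314 0.1741] theta 0.71 r 0.1502 phi 31.3 tx 0.006 f [-5.7 -2.  12. ] Ft 12.2 Fr -0.0 op 0.345
```

Emit:
jog_arm:
  targets: "-0.2 0.8 -5.9 -1 0 0 -1;-0.2 0.7 -5.9 -1 0 0 -1"

```text
time: 20.32
eef_pos: [0.6371, 0.1218, 0.1531]
tcp_rot: [0.651, 0.701, -0.212, 0.201]
contact_force: [-5.1, -2.3, 9.1]
opening: 0.344
```

```bash
python3 st.py; python3 look.py 23
```

```text
grasp [0.637  0.1322 0.1686] theta 0.747 r 0.1502 phi 33.9 tx 0.005 f [-5.1 -2.3  9.1] Ft 9.3 Fr -1.1 op 0.344
time 20.4167
eef_pos [0.637  0.1219 0.1518]
tcp_rot [ 0.65    0.7018 -0.2119  0.2002]
contact_force [-4.4126 -2.3208  7.1634]
wrist_torque [-0.5134  0.4471 -0.0162]
opening 0.3472
qpos [ 0.2422  0.4253  1.6305 -0.5996  1.2938  0.3958]
```

View pics/side23c.png

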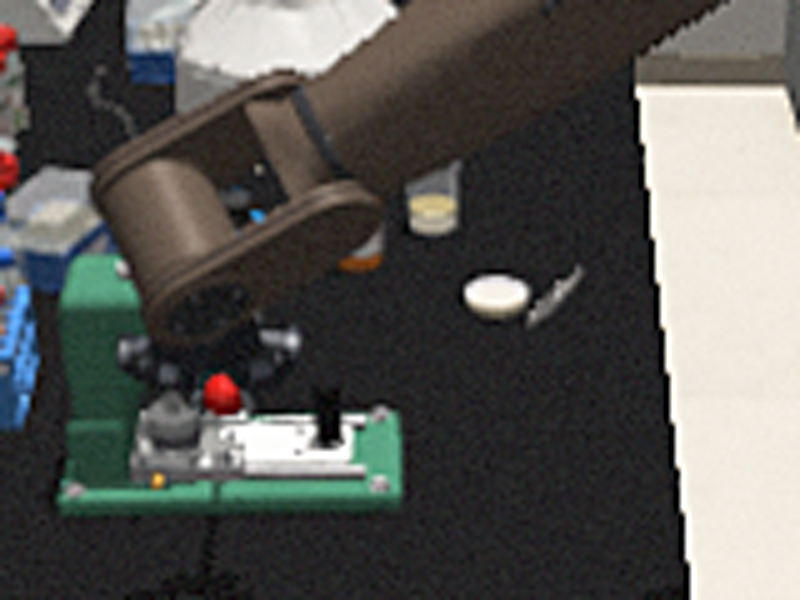

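Emit:
jog_arm:
  targets: "-0.1 0.7 -5.9 -0.8 0 0 -1;-0.1 0.6 -5.9 -0.8 0 0 -1"

```text
time: 20.58
eef_pos: [0.637, 0.1219, 0.1462]
tcp_rot: [0.647, 0.697, -0.225, 0.212]
contact_force: [-5.0, -1.6, 7.9]
opening: 0.345
```

```bash
python3 st.py
```

```text
grasp [0.6369 0.1329 0.1613] theta 0.796 r 0.1502 phi 36.0 tx 0.005 f [-5.  -1.6  7.9] Ft 8.0 Fr -1.0 op 0.345
```

Emit:
jog_arm:
  targets: "-0.1 0.5 -5.5 -0.6 0 0 -1;-0.1 0.4 -5 -0.5 0 0 -1"

```text
time: 20.75
eef_pos: [0.6369, 0.1217, 0.1401]
tcp_rot: [0.644, 0.694, -0.235, 0.221]
contact_force: [-4.2, -1.3, 8.1]
opening: 0.345
```

```bash
python3 st.py; python3 look.py 24; python3 st.py
```

```text
grasp [0.6368 0.1331 0.1549] theta 0.839 r 0.15 phi 37.6 tx 0.004 f [-4.2 -1.3  8.1] Ft 8.2 Fr -1.0 op 0.345
time 20.85
eef_pos [0.6368 0.1217 0.1394]
tcp_rot [ 0.6437  0.6941 -0.2349  0.2207]
contact_force [-3.7026 -1.6389  5.5955]
wrist_torque [-0.4538  0.3494  0.0092]
opening 0.3454
qpos [ 0.2604  0.4607  1.6258 -0.6577  1.3105  0.4439]
grasp [0.6367 0.1331 0.1542] theta 0.843 r 0.1499 phi 37.6 tx 0.004 f [-3.7 -1.6  5.6] Ft 5.6 Fr -1.5 op 0.345
```

View pics/side24c.png

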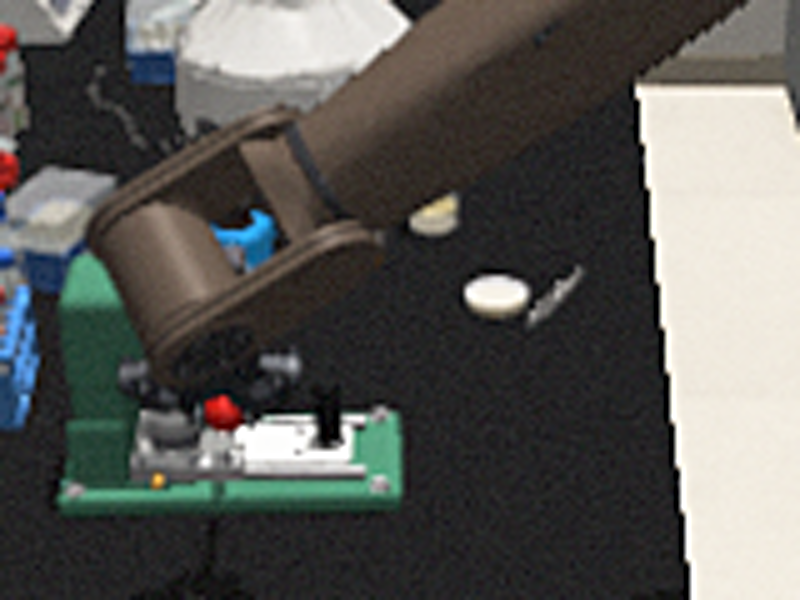

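View pics/top24c.png

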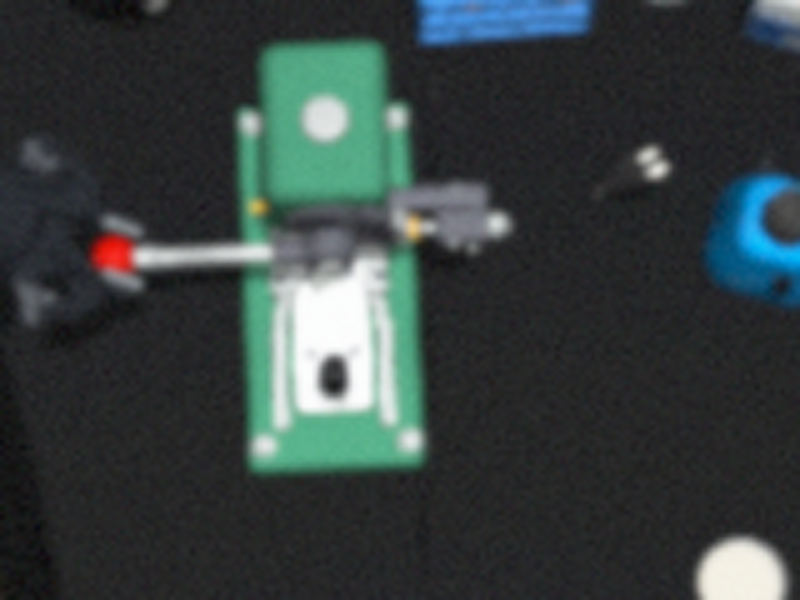

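Run:
```python
from h import *
import runpy
for i in range(4):
    read_camera('side'); runpy.run_path('st.py')
s=read_camera('side')
for n in('ball_center','die_slide','home'):
    print(n,[(q['uv'],q['p']) for q in mark_of(n,s)[:2]])
runpy.run_path('st.py')
print(np.abs(get_state()['dq']).max())
```

```text
grasp [0.6367 0.1331 0.1543] theta 0.842 r 0.15 phi 37.6 tx 0.004 f [-3.6 -1.9  5.8] Ft 5.9 Fr -1.7 op 0.346
grasp [0.6367 0.1331 0.1544] theta 0.842 r 0.15 phi 37.6 tx 0.004 f [-3.4 -1.2  6.3] Ft 6.3 Fr -1.0 op 0.346
grasp [0.6367 0.1331 0.1544] theta 0.842 r 0.15 phi 37.5 tx 0.004 f [-3.4 -1.5  5.9] Ft 5.9 Fr -1.4 op 0.345
grasp [0.6367 0.1331 0.1544] theta 0.842 r 0.15 phi 37.5 tx 0.004 f [-2.3 -1.3  5.4] Ft 5.4 Fr -1.2 op 0.346
ball_center [([222.1, 213.4], 0.47)]
die_slide [([215.1, 218.8], 0.71)]
home [([216.7, 218.7], 0.96)]
grasp [0.6367 0.1331 0.1544] theta 0.842 r 0.15 phi 37.5 tx 0.004 f [-3.3 -1.9  5.3] Ft 5.4 Fr -1.8 op 0.349
0.0016801105017191396
```

Steady at about 0.84 rad with about 5.5 N held after the third drop. Handing in.

```bash
python3 -c "
from plant import *
print(sign_off())"
```

```text
the job is handed in; nothing more can be done
None
```

I handed the job in with the die slide home and the gripper still holding the ball past the third click. My checks put everything inside the limits, but `sign_off()` gave no verdict.

- **Slide:** I gripped the knob and pushed it about 95 mm along the rail, over the detent and against a stop that took about 25 N without moving. The lever was still up, at about 0.1 rad. At the end, the networks placed the die slide within about 1.6 px (roughly 5 mm) of home. That is too coarse to prove 3 mm, so I relied on the felt stop and an unchanged picture.
- **First pull failed:** near the third tooth the pads crept outward off the ball, with up to about 55 N sideways. I opened the gripper and the lever sprang back to about 0.2 rad. It never went past the third tooth on that try.
- **Second pull:** I gripped closer to the ball's centre and turned the tool with the lever so the pads would not twist on the ball. At the third tooth I felt a 12.2 N peak, then a drop to 5–8 N. The first two peaks were less clear, because I only read the force between moves.
- **Last check:** the lever stood at about 0.84 rad from the tool position and 0.84–0.87 rad from the picture. It was not moving, with about 5.5 N held at the ball and the ball firmly gripped. By the lever ratio that puts about 27 N on the die; I could not measure the ram force directly.
- **Other things:** nothing else on the bench was touched as far as the pictures show. I finished about 21 s into the 64 s limit.

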